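# Load the bench shaker with a column of sample tins and start it

## Task

Seat the keyed insert flat in the pocket of the bench shaker, then stack all the closed tins that are on the table on it in one straight column, each tin centred over the pocket with its long side along the pocket and lid up, the large tins below the small ones. When the column stands by itself, start the shaker: press its dial in and turn it clockwise past the safety stop as far as it goes, then let it spring up; never force it against the stop. Leave the bottles and the vial bundle as they stand.

Things in the scene. Friction and masses are not known exactly. Their poses are not given: they have to be found in the camera images.
- shaker: bench shaker, fixed: flat white housing 170 (x) x 300 (y) mm, its top 38 mm above the table; on its +y half an aluminium deck 124 x 104 mm, 50 mm high, with the pocket; on its -y half the dial. Origin on the table under the housing's centre, axes as the pocket's
- pocket (a point): centre of the flat floor of the shaker's pocket, 44 mm above the table. The lip round it stands 6 mm above this floor. The pocket has the insert's outline (90 x 60 mm, with the narrow end) and 2.5 mm to spare on every side. x points along its long side towards the narrow end (away from the robot), z up; turned with the shaker by up to 0.25 rad
- insert_mid (a point): keyed insert, grey plastic, dark rubber pad on top, 20 mm thick, 0.2 kg: plate 70 (x) x 60 (y) mm with a tongue 20 (x) x 30 (y) mm at its +x end. Point at the centre of the 90 x 60 outline, 10 mm above the underside (plate from 45 mm to -x to 25 mm to +x of it); z up out of the pad. Seated, it is 10 mm above the pocket floor, the tongue in the narrow end
- large_tin_1_mid (a point): closed flat rectangular stainless tin with its lid on, large size: 92 (x) x 60 (y) x 32 (z) mm, 0.2 to 0.42 kg; absent in some runs. Point at its centre, 16 mm above its underside; x along the long side, z up out of the lid
- large_tin_2_mid (a point): closed flat rectangular stainless tin with its lid on, large size: 92 (x) x 60 (y) x 32 (z) mm, 0.2 to 0.42 kg; absent in some runs. Point at its centre, 16 mm above its underside; x along the long side, z up out of the lid
- small_tin_1_mid (a point): closed flat rectangular stainless tin with its lid on, small size: 70 (x) x 48 (y) x 26 (z) mm, 0.12 to 0.26 kg; absent in some runs. Point at its centre, 13 mm above its underside; x along the long side, z up out of the lid
- small_tin_2_mid (a point): closed flat rectangular stainless tin with its lid on, small size: 70 (x) x 48 (y) x 26 (z) mm, 0.12 to 0.26 kg; absent in some runs. Point at its centre, 13 mm above its underside; x along the long side, z up out of the lid
- small_tin_3_mid (a point): closed flat rectangular stainless tin with its lid on, small size: 70 (x) x 48 (y) x 26 (z) mm, 0.12 to 0.26 kg; absent in some runs. Point at its centre, 13 mm above its underside; x along the long side, z up out of the lid
- dial_grip (a point): the shaker's black dial, upright axis, 160 mm to the -y side of the pocket's centre: a bar grip 44 (x) x 13 (y) x 24 (z) mm on a round skirt of 50 mm diameter. Point on the axis, 10 mm below the bar's top, 14 mm above the skirt, about 72 mm above the table; x along the bar; moves and turns with the dial
- dial (a joint): turn of the dial, rad: 0 = off (bar along the pocket's x), grows clockwise seen from above to the end stop at 1.3 = on; light friction, stays where it is left. Unless the dial is pressed in, a safety stop blocks it at about 0.23 (do not force it); it is past the stop from 1.0
- dial_press (a joint): how far the dial is pressed in, m: 0 = up, 0.008 = fully in; the safety stop is cleared from 0.006. Spring: 3 N to start, 7 N fully in; springs up when let go beyond the stop
- dropper: bystander: small amber dropper bottle, 30 mm across, 92 mm high; origin under its centre
- syrup: bystander: amber bottle, 66 mm across, 155 mm high; origin under its centre
- reagent: bystander: glass-stoppered reagent jar, 71 mm across, 127 mm high; origin under its centre
- vials: bystander: bundle of ten vials, 103 x 71 x 46 mm; origin under its centre
Mind the look-alikes: they are no part of the job. What is shaped like the part that bears small_tin_3_mid but yellow is not meant. What is shaped like the part that bears small_tin_1_mid but purple is not meant.

How it is judged (in metres and radians):
On the way, in this order (a step that is already met when the one before it is completed fails the run):
1. the insert is seated flat in the pocket (horizontal distance between insert_mid and pocket below 0.004 m and z of insert_mid in the frame of pocket between 0.008 and 0.0125 m and angle between the x axis of insert_mid and the x axis of pocket, either way round below 0.07 rad and angle between insert_mid's own z axis and vertical below 0.04 rad), for 0.3 s.
2. all tins stand released in one square column on the seated insert, large ones below small ones (all of step 1 and horizontal distance between each of large_tin_1_mid, large_tin_2_mid, small_tin_1_mid, small_tin_2_mid, small_tin_3_mid and pocket below 0.008 m and angle between the x axis of each of large_tin_1_mid, large_tin_2_mid, small_tin_1_mid, small_tin_2_mid, small_tin_3_mid and the x axis of pocket, either way round below 0.12 rad and angle between each of large_tin_1_mid, large_tin_2_mid, small_tin_1_mid, small_tin_2_mid, small_tin_3_mid's own z axis and vertical below 0.06 rad and height (world z) of each of large_tin_1_mid, large_tin_2_mid, small_tin_1_mid, small_tin_2_mid, small_tin_3_mid above 0.07 m and linear speed of each of large_tin_1, large_tin_2, small_tin_1, small_tin_2, small_tin_3 below 0.02 m/s and contact force between the fingers and large_tin_1 below 0.3 N and contact force between the fingers and large_tin_2 below 0.3 N and contact force between the fingers and small_tin_1 below 0.3 N and contact force between the fingers and small_tin_2 below 0.3 N and contact force between the fingers and small_tin_3 below 0.3 N and z of each of small_tin_1_mid, small_tin_2_mid, small_tin_3_mid in the frame of large_tin_1_mid above 0.02 m and z of each of small_tin_1_mid, small_tin_2_mid, small_tin_3_mid in the frame of large_tin_2_mid above 0.02 m), for 0.3 s.
3. the dial has been turned past its safety stop to on (value of joint dial above 1.1 rad), for 0.2 s.
At the end, for the whole second after the job is handed in: insert flat in the pocket within 4 mm; every tin at rest in one column on it, within 8 mm of the pocket centre, long side within 0.12 rad of the pocket's, lid up, large below small, not touched; dial beyond 1.1 rad and sprung up (pressed under 2 mm) (all of step 2 and value of joint dial above 1.1 rad and value of joint dial_press below 0.002 m).
It fails at once if a bystander is pushed more than 4 cm away or tipped over (distance of any of dropper, syrup, reagent, vials from where it was at the start of the episode above 0.04 m or angle between any of dropper, syrup, reagent, vials's own z axis and vertical above 0.5 rad).
It fails at once if the dial is forced against its safety stop without being pressed in (value of joint dial between 0.31 and 0.75 rad and value of joint dial_press below 0.0035 m).
Of large_tin_1, large_tin_2, small_tin_1, small_tin_2, small_tin_3 only 4 to 5 are there at a start; the rules pass over those that are not, and their reading is None.
At some moment in a run one of insert may be knocked a few centimetres aside while the robot is not near it.
Once in a run the grip may slacken for a moment while it holds something.
It also fails if it takes over 210 s, if anything falls off the work surface, if the arm or the gripper's body presses on something with over 40 N, if the wrist force passes 120 N, or if a joint passes its speed limit or range.

## Robot

A 6-joint arm with a two-finger parallel gripper is mounted at the origin on a cart in front of the work surface, level with it; the furniture and walls round the work are solid. World frame = base frame: x ahead of the robot, y to its left, z up, the work surface at z = 0. Lengths are in mm, angles in rad, forces in N, time in s.
With the tool pointing down it reaches from about 350 to 975 mm from the base axis. Payload 7.1 kg.
Tool frame: the origin (TCP) lies on the front face of the gripper's body, between the roots of the fingers; the fingertips stand 80 mm ahead of it and the grasp point (between the pads) lies 61 mm ahead of it; z points along the fingers, y is the line along which they close (so a half turn about z gives the same grasp; the last joint's range is limited). The gripper opens to 88 mm and grips with 3 to 60 N. Pads are 20 mm wide; open, the fingers measure 115 mm over their backs; the gripper's body (75 mm by 178 mm) begins 61 mm behind the grasp point.
Start: joints at [-0.019, 0.423, 1.63, -0, 1.089, -0.019], TCP at [624.984, 0.026, 302.675] pointing down, gripper open.
Joint ranges: [-3, 3], [-0.9, 2.11], [0.09, 2.58], [-1.31, 4.45], [0.11, 2.69], [-2.54, 2.54]. Speed limits (rad/s): [2.39, 2.39, 3.01, 3.14, 3.14, 3.14].

## Interface

Orientations are given as a rotation vector (axis times angle).
In Python, from workcell import readout, vision, close_job gives the robot as it stands.
- The arm moves only by the tool servo_tool, never from a script. Its argument "plan" is a list that holds one entry, the list of rows, each a list of 7 numbers: the gripper command: -1 is fully open, 1 is shut, values between are in proportion, then the shift along the world's x, y, z in units of 40 mm (1.0 is 40 mm), then the turn, a rotation vector about the world's x, y, z in units of 5 degrees (1.0 is 5 degrees). A call has 1 to 5 rows; each row shifts and turns the commanded pose from where the row before left it; what a row does not reach is not made up. A row lasts 1/12 s, in which the tool goes at most 41.7 mm and 7.16 degrees, less where a joint would pass 70% of its speed; a pose out of reach is approached as far as the arm can. A call is refused whole if a number of a shift passes 1 or a number of a turn 1, either way. A call with a gripper value outside its range is refused whole. The fingers move at their own pace and stop on an object; the grip force is fixed at half the most. Time passes only in rows, so rows that do not move let the fingers close. It gives the time, the measured TCP pose, the force, the opening and the grip force at its end, in the units of the state.
- readout.get_obs(): the state, without advancing time (a new reading comes with each control period).
- vision.get_image(name): name is "scene" or "side" or "wrist"; returns the picture (480x640x3 uint8, red, green, blue); there is no depth.
- vision.camera_params(name): a dict with "fx", "fy", "cx", "cy" (pixels), "rvec" (rotation vector, rad) and "tvec" (3), from world to camera coordinates, as OpenCV has them; the wrist camera has in their place "hand_eye" (4x4, takes a point from camera to tool coordinates, whose origin is the TCP and whose axes are the flange's). Camera axes: x right, y down, z forward; pixel columns grow to the right and rows downward; lengths in mm; the calibration is good to about 2 mm. The wrist camera is an equidistant fisheye: a pixel r from the principal point sees the ray r / f radians off the axis. A picture is of the moment at which its call begins: read the wrist's pose just before it. camera_params takes no time and is no camera call.
- close_job(): hands the job in; it is judged then, once.
The state is a dict: "t": time; "qpos": joint angles; "qvel": joint speeds; "joint_torque": joint torques, N m; "ee_pos": TCP position; "orientation": TCP orientation; "ft_force": force on the tool from outside, world axes, zero at the start; "moment": the same for the moment, N m; "width": finger opening in mm; "grasp_force": force on a finger pad.
Only numpy, scipy, OpenCV 4.12 (cv2) and the standard library are available. Lean on these libraries where they do the work, as an engineer would, in place of code of your own. Each camera call takes 0.05 s, during which the arm holds its last target. There are 200 camera calls.

## Working session

There is one attempt and no reset: what is moved stays moved. The work goes in short steps, Python scripts to look and compute and a tool call to move; the robot and the scene stay as the last step left them, time stands still between calls to the robot, and variables do not carry over. Pictures are saved under pics/ and viewed, at most 14 in all, crops included, and the job is handed in when it is done.

Besides the shell and the picture viewer there is one more tool, called after "Call:" as a command line: name --argument value ..., lists and objects as JSON in quotes. servo_tool: Moves the arm, as the interface text tells. Its arguments: {"type":"object","properties":{"plan":{"type":"array"}},"required":["plan"]}

```bash
mkdir -p pics; ls
cat > h.py <<'E'
import numpy as np, cv2
from scipy.spatial.transform import Rotation as R
from workcell import readout, vision
def snap(n,f):
    o=readout.get_obs(); im=vision.get_image(n)[:,:,::-1].copy(); cv2.imwrite('pics/'+f+'.png',im); return o,im
def ray(n,u,v,o=None):
    c=vision.camera_params(n)
    if n=='wrist':
        d=np.array([u-c['cx'],v-c['cy']]); r=np.linalg.norm(d); th=r/c['fx']
        dc=np.array([*(d/max(r,1e-9)*np.sin(th)),np.cos(th)])
        H=np.array(c['hand_eye']); Rt=R.from_rotvec(o['orientation']).as_matrix()
        return Rt@H[:3,3]+np.array(o['ee_pos']), Rt@H[:3,:3]@dc
    Rm=R.from_rotvec(np.ravel(c['rvec'])).as_matrix(); t=np.ravel(c['tvec'])
    return -Rm.T@t, Rm.T@np.array([(u-c['cx'])/c['fx'],(v-c['cy'])/c['fy'],1])
def atz(n,u,v,z,o=None):
    p,d=ray(n,u,v,o); return p+d*(z-p[2])/d[2]
def proj(n,P,o=None):
    c=vision.camera_params(n); P=np.array(P,float)
    if n=='wrist':
        H=np.array(c['hand_eye']); Rt=R.from_rotvec(o['orientation']).as_matrix()
        q=H[:3,:3].T@(Rt.T@(P-np.array(o['ee_pos']))-H[:3,3]); th=np.arctan2(np.hypot(q[0],q[1]),q[2])
        k=q[:2]/np.hypot(q[0],q[1])*th*c['fx']; return k+[c['cx'],c['cy']]
    q=R.from_rotvec(np.ravel(c['rvec'])).apply(P)+np.ravel(c['tvec']); return np.array([c['cx']+c['fx']*q[0]/q[2],c['cy']+c['fy']*q[1]/q[2]])
E
python3 - <<'E'
from h import *
for n in ('scene','side','wrist'):
    o,im=snap(n,n+'0'); c=vision.camera_params(n); print(n,c)
    if n!='wrist': print(ray(n,320,240))
print(o)
E
```

```text
pics
scene {'fx': 499.0099054229175, 'fy': 499.0099054229175, 'cx': 320.5840090168905, 'cy': 246.81714697941518, 'rvec': array([ 1.97028652, -0.65791198,  0.38684027]), 'tvec': array([-440.90527926,  239.90306254, 1062.03141462])}
(array([-136.45959945, -931.23114975,  702.88618837]), array([ 0.52846296,  0.71808938, -0.4530591 ]))
side {'fx': 476.65076576325345, 'fy': 476.65076576325345, 'cx': 317.28420012738763, 'cy': 235.19129196497303, 'rvec': array([ 0.41039506, -2.51918424,  1.49267692]), 'tvec': array([556.69087723, 138.58775854, 988.92399944])}
(array([253.39498475, 937.14085978, 603.85425966]), array([ 0.28865801, -0.82465053, -0.48658226]))
wrist {'fx': 371.64829954431775, 'fy': 371.64829954431775, 'cx': 314.0678949277907, 'cy': 234.9113119067259, 'hand_eye': array([[ 6.06834911e-04, -9.67134038e-01, -2.54266364e-01,
         6.92403390e+01],
       [ 9.99999798e-01,  6.34704060e-04, -2.75660210e-05,
        -9.37095332e-01],
       [ 1.88043930e-04, -2.54266296e-01,  9.67134228e-01,
        -8.26337116e+01],
       [ 0.00000000e+00,  0.00000000e+00,  0.00000000e+00,
         1.00000000e+00]])}
{'t': 0.1, 'qpos': array([-1.90343471e-02,  4.23789194e-01,  1.63056097e+00, -2.43453814e-05,
        1.08860977e+00, -1.89554727e-02]), 'qvel': array([-0.00045756, -0.00168648, -0.00106192, -0.00034359,  0.00041284,
        0.00079029]), 'joint_torque': array([ 6.49496542e-04, -5.45618248e+01, -2.74323839e+01,  6.46709581e-02,
        1.88581715e-02,  1.54216096e-06]), 'ee_pos': array([6.24629196e+02, 6.35684902e-03, 3.01984558e+02]), 'orientation': array([-2.22083031e+00, -2.22068025e+00,  1.51348372e-03]), 'ft_force': array([ 0.84768434,  0.41313481, -0.21434893]), 'moment': array([-0.00229761,  0.00757614,  0.01706401]), 'grasp_force': 0.0, 'width': 88.32360506374292}
```

View pics/scene0.png

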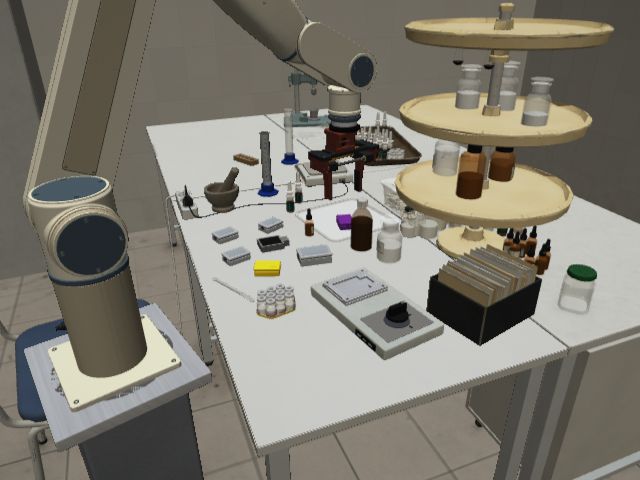

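View pics/wrist0.png

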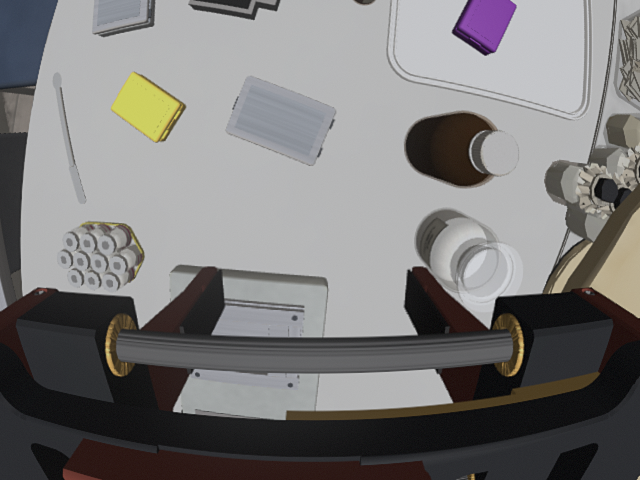

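View pics/side0.png

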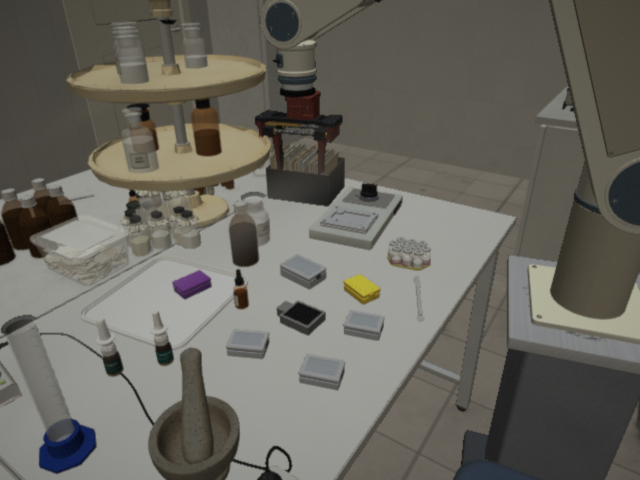

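Scene: the closed steel tins are small ones at (225,234), (271,224) and (236,256), and a large one at (314,255). The insert with the dark pad is at (270,242). The look-alikes are yellow (267,268) and purple (347,221), both ruled out by colour. The pocket is at (357,286) and the dial at (398,314). I'll get rough positions, then look from above.

Run:
```python
from h import *
S=dict(A=(225,233,26),B=(271,223,26),C=(236,254,26),L=(314,253,32),ins=(270,242,20),yel=(267,266,26),pur=(347,221,26),pocket=(356,286,44),dial=(398,310,80),drop=(309,234,0),syrup=(361,246,0),reag=(389,258,0),vial=(277,308,30))
for k,(u,v,z) in S.items(): print(k,atz('scene',u,v,z).round(0))
W=dict(A=(345,372,26),B=(248,341,26),C=(364,322,26),L=(303,268,32),ins=(302,315,20),yel=(362,287,26))
D=dict(A=(323,369,26),B=(248,341,26),C=(364,321,26),L=(303,268,32),ins=(302,315,20),yel=(362,287,26),pocket=(355,219,44),dial=(369,189,80))
for k,(u,v,z) in D.items(): print('side',k,atz('side',u,v,z).round(0))
o=readout.get_obs()
W=dict(L=(285,115,32),yel=(152,100,26),vial=(100,255,40),pk=(265,345,44))
for k,(u,v,z) in W.items(): print('wr',k,atz('wrist',u,v,z,o).round(0))
```

```text
A [449. 359.  26.]
B [600. 334.  26.]
C [411. 217.  26.]
L [584.  77.  32.]
ins [533. 232.  20.]
yel [446. 104.  26.]
pur [803. 197.  26.]
pocket [ 553. -142.   44.]
dial [ 525. -314.   80.]
drop [681. 238.   0.]
syrup [758.  75.   0.]
reag [773. -31.   0.]
vial [358. -87.  30.]
side A [448. 376.  26.]
side B [600. 352.  26.]
side C [414. 233.  26.]
side L [587. 101.  32.]
side ins [536. 244.  20.]
side yel [446. 124.  26.]
side pocket [ 534. -146.   44.]
side dial [ 528. -268.   80.]
wr L [596.  93.  32.]
wr yel [459. 116.  26.]
wr vial [388. -44.  40.]
wr pk [ 571. -142.   44.]
```

Call:
servo_tool --plan '[[[-1,-0.6,0.7,0,0,0,0],[-1,-0.6,0.7,0,0,0,0],[-1,-0.6,0.7,0,0,0,0],[-1,-0.6,0.7,0,0,0,0],[-1,-0.5,0.6,0,0,0,0]]]'

```text
t: 0.57
ee_pos: [507.1, 137.2, 302.4]
orientation: [-2.221, -2.221, 0.001]
ft_force: [0.4, 0.8, -0.6]
width: 88.0
grasp_force: 0.0
```

Call:
servo_tool --plan '[[[-1,0,0,0,0,0,0],[-1,0,0,0,0,0,0],[-1,0,0,0,0,0,0]]]'

```text
t: 0.82
ee_pos: [509.4, 136.0, 302.8]
orientation: [2.22, 2.222, 0.001]
ft_force: [-0.3, -0.1, 0.8]
width: 87.7
grasp_force: 0.0
```

Run:
```python
from h import *
o,im=snap('wrist','w1'); print(o['t'],o['ee_pos'],o['orientation'])
import json; json.dump({k:np.array(o[k]).tolist() for k in('ee_pos','orientation')},open('w1.json','w'))
c=im[0:330,20:620]; cv2.imwrite('pics/w1c.png',cv2.resize(c,(800,440),interpolation=cv2.INTER_CUBIC))
```

```text
0.8167 [509.4170455  135.9615562  302.81331067] [2.22026327e+00 2.22179783e+00 5.51044959e-04]
```

View pics/w1c.png

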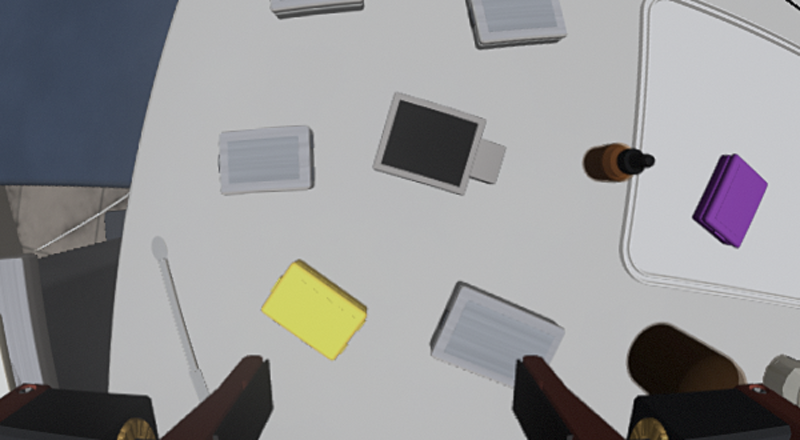

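The crop shows the insert plate corners at (399,93), (486,120), (465,194), (374,168), with the tongue towards (495,160). A small tin is at (267,160), the large tin at (498,335), two more small tins are on the top edge, and the yellow and purple ones are elsewhere. Computing poses.

```bash
cat >> h.py <<'E'
def rect(n,pts,z,o):
    "pts: corners in order; returns centre, side lengths, yaw of long side"
    P=np.array([atz(n,u,v,z,o)[:2] for u,v in pts]); e=[P[(i+1)%4]-P[i] for i in range(4)]
    a=(e[0]-e[2])/2; b=(e[1]-e[3])/2
    l=a if np.linalg.norm(a)>np.linalg.norm(b) else b
    return P.mean(0).round(1),np.linalg.norm(a).round(1),np.linalg.norm(b).round(1),round(float((np.arctan2(l[1],l[0])+np.pi/2)%np.pi-np.pi/2),3)
E
python3 - <<'E'
from h import *
import json
o=json.load(open('w1.json'))
f=lambda L:[(20+x*.75,y*.75) for x,y in L]
print('ins',rect('wrist',f([(399,93),(486,120),(465,194),(374,168)]),20,o))
print('tongue end',[atz('wrist',*p,20,o).round(1) for p in f([(506,146),(495,184)])])
print('C',rect('wrist',f([(220,128),(311,125),(313,187),(221,193)]),26,o))
o0=dict(ee_pos=[624.63,0,301.98],orientation=[-2.2208,-2.2207,0.0015])
print('L',rect('wrist',[(250,77),(337,107),(317,163),(228,126)],32,o0))
print('pk approx deck corners?')
E
```

```text
ins (array([537.1, 237.1]), np.float64(68.0), np.float64(58.5), -0.277)
tongue end [array([592.6, 236.9,  20. ]), array([584.6, 208. ,  20. ])]
C (array([415.7, 227.9]), np.float64(70.0), np.float64(47.5), -0.003)
L (array([593.7,  90.3]), np.float64(89.9), np.float64(53.9), -0.383)
pk approx deck corners?
```

Call:
servo_tool --plan '[[[-1,0.06,0.16,-0.16,0,0,0.99],[-1,0.06,0.16,-0.16,0,0,0.99],[-1,0.06,0.16,-0.16,0,0,0.99],[-1,0.06,0.16,-0.16,0,0,0.99],[-1,0.06,0.16,-0.16,0,0,0.99]]]'

```text
t: 1.28
ee_pos: [522.2, 167.2, 270.2]
orientation: [1.691, 2.648, -0.0]
ft_force: [0.6, -0.1, -0.8]
width: 87.8
grasp_force: 0.0
```

Call:
servo_tool --plan '[[[-1,0.06,0.16,-0.16,0,0,0.99],[-1,0.06,0.16,-0.16,0,0,0.99],[-1,0.06,0.16,-0.16,0,0,0.99],[-1,0.06,0.16,-0.16,0,0,0.99],[-1,0.06,0.16,-0.16,0,0,0.99]]]'

```text
t: 1.7
ee_pos: [534.2, 199.2, 238.1]
orientation: [1.084, 2.949, -0.0]
ft_force: [-0.1, -0.2, 0.3]
width: 87.6
grasp_force: 0.0
```

Call:
servo_tool --plan '[[[-1,0.06,0.16,-0.16,0,0,0.99],[-1,0.06,0.16,-0.16,0,0,0.99],[-1,0.06,0.16,-0.16,0,0,0.99],[-1,0.06,0.16,-0.16,0,0,0.99],[-1,0,0,0,0,0,0.99]]]'

```text
t: 2.12
ee_pos: [543.7, 225.2, 211.6]
orientation: [-0.426, -3.112, 0.001]
ft_force: [-0.6, -0.6, -0.2]
width: 87.6
grasp_force: 0.0
```

Call:
servo_tool --plan '[[[-1,0,0,0,0,0,0],[-1,0,0,0,0,0,0]]]'

```text
t: 2.28
ee_pos: [543.4, 224.8, 212.8]
orientation: [-0.437, -3.111, 0.0]
ft_force: [-0.6, -0.1, 0.6]
width: 88.1
grasp_force: 0.0
```

Run:
```python
from h import *
import json
o,im=snap('wrist','w2'); print(o['ee_pos'],R.from_rotvec(o['orientation']).as_matrix().round(4),o['qpos'])
json.dump({k:np.array(o[k]).tolist() for k in('ee_pos','orientation')},open('w2.json','w'))
```

```text
[543.38236323 224.78324954 212.75091524] [[-9.614e-01  2.753e-01 -2.000e-04]
 [ 2.753e-01  9.614e-01 -2.000e-04]
 [ 1.000e-04 -2.000e-04 -1.000e+00]] [ 3.72040166e-01  4.85639866e-01  1.77382995e+00 -1.31431417e-04
  8.82357327e-01 -9.19816328e-01]
```

View pics/w2.png

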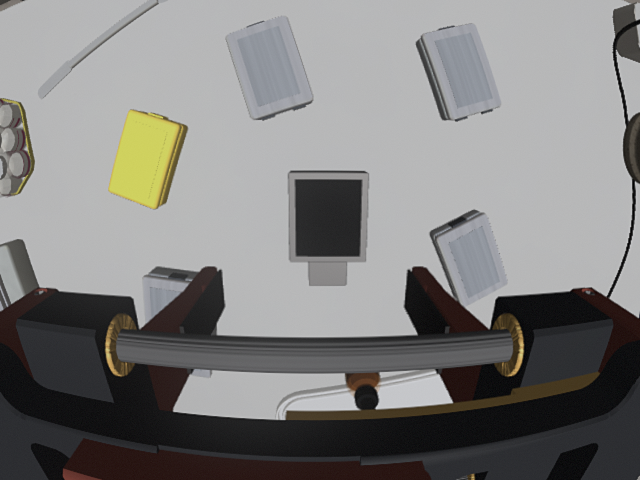

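All three small tins, the insert in the middle (plate corners (288,171), (368,172), (367,262), (289,262)) and the large tin at lower left are visible.

Run:
```python
from h import *
import json
o=json.load(open('w2.json'))
Rt=R.from_rotvec(o['orientation']).as_matrix()
r=rect('wrist',[(288,171),(368.5,172),(367,262),(288.5,262)],20,o); print('ins',r)
te=[atz('wrist',*p,20,o)[:2] for p in [(309,286),(347,286)]]; print('tongue end',np.mean(te,0).round(1))
print('C',rect('wrist',[(227,32),(286,16),(313,103),(258,119)],26,o))
print('A',rect('wrist',[(423,33),(474,24),(500,108),(454,121)],26,o))
print('B',rect('wrist',[(439,230),(483,211),(507,287),(465,305)],26,o))
```

```text
ins (array([535.5, 237.9]), np.float64(60.8), np.float64(70.7), -0.275)
tongue end [589.2 223.1]
C (array([414.8, 228.7]), np.float64(42.9), np.float64(70.5), 0.032)
A (array([451.8, 368.4]), np.float64(43.2), np.float64(69.9), 0.054)
B (array([600.3, 345. ]), np.float64(40.9), np.float64(73.2), 0.177)
```

Call:
servo_tool --plan '[[[-1,0.04,0.26,-0.4,0,0,0],[-1,0,0,-0.9,0,0,0],[-1,0,0,-0.9,0,0,0],[-1,0,0,-0.6,0,0,0],[-1,0,0,-0.32,0,0,0]]]'

```text
t: 2.75
ee_pos: [543.1, 235.0, 85.5]
orientation: [-0.434, -3.108, 0.003]
ft_force: [0.3, -0.3, 0.9]
width: 87.8
grasp_force: 0.0
```

Call:
servo_tool --plan '[[[-1,0,0,0,0,0,0],[0.2,0,0,0,0,0,0],[1,0,0,0,0,0,0],[1,0,0,0,0,0,0],[1,0,0,0,0,0,0]]]'

```text
t: 3.17
ee_pos: [545.1, 236.4, 89.9]
orientation: [0.43, 3.109, 0.002]
ft_force: [0.4, 0.6, 0.9]
width: 64.7
grasp_force: 0.0
```

Call:
servo_tool --plan '[[[1,0,0,0,0,0,0],[1,0,0,0,0,0,0],[1,0,0,0,0,0,0]]]'

```text
t: 3.42
ee_pos: [544.9, 236.2, 89.7]
orientation: [0.43, 3.11, 0.001]
ft_force: [-0.7, -0.9, 6.8]
width: 59.5
grasp_force: 30.0
```

Call:
servo_tool --plan '[[[1,0,0,0.5,0,0,0],[1,0,0,0.9,0,0,0],[1,0,0,0.9,0,0,0],[1,0.1,-0.3,0.9,0,0,0],[1,0.2,-0.6,0.8,0,0,0]]]'

```text
t: 3.83
ee_pos: [555.6, 201.4, 250.6]
orientation: [0.426, 3.112, 0.002]
ft_force: [0.6, -0.9, -1.9]
width: 59.7
grasp_force: 30.0
```

Call:
servo_tool --plan '[[[1,0.25,-0.9,0,0,0,0.25],[1,0.25,-0.9,0,0,0,0.25],[1,0.25,-0.9,0,0,0,0.25],[1,0.25,-0.9,0,0,0,0.25],[1,0.25,-0.9,0,0,0,0.25]]]'

```text
t: 4.25
ee_pos: [606.1, 18.4, 248.6]
orientation: [0.258, 3.131, 0.0]
ft_force: [1.5, -0.1, -3.2]
width: 59.7
grasp_force: 30.0
```

Call:
servo_tool --plan '[[[1,0.25,-0.9,0,0,0,0.25],[1,0.25,-0.9,0,0,0,0.25],[1,0.25,-0.9,0,0,0,0.25],[1,0.1,-0.6,0,0,0,0.25],[1,0.1,-0.3,0,0,0,0.25]]]'

```text
t: 4.67
ee_pos: [644.1, -127.4, 248.3]
orientation: [0.092, 3.14, -0.001]
ft_force: [0.9, 0.1, -2.3]
width: 59.8
grasp_force: 30.0
```

Call:
servo_tool --plan '[[[1,0,0,0,0,0,0],[1,0,0,0,0,0,0],[1,0,0,0,0,0,0]]]'

```text
t: 4.92
ee_pos: [643.7, -123.1, 248.1]
orientation: [-0.09, -3.139, -0.001]
ft_force: [0.8, -0.1, -1.6]
width: 59.5
grasp_force: 30.0
```

Run:
```python
from h import *
import json
o,im=snap('wrist','w3'); print(o['ee_pos'],o['width'],R.from_rotvec(o['orientation']).as_matrix()[:,1].round(4))
json.dump({k:np.array(o[k]).tolist() for k in('ee_pos','orientation')},open('w3.json','w'))
```

```text
[ 643.67561897 -123.09928814  248.06802437] 59.51151038986831 [5.700e-02 9.984e-01 5.000e-04]
```

View pics/w3.png

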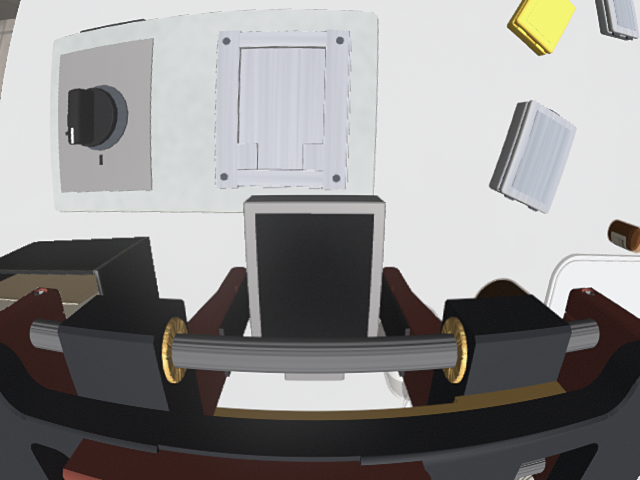

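The deck with the pocket is at (283,110), its narrow end towards the bottom (away from the robot). The dial is at (97,115) and the large tin at (535,155). I'll enlarge the deck.

Run:
```python
import cv2
im=cv2.imread('pics/w3.png'); cv2.imwrite('pics/w3c.png',cv2.resize(im[22:197,208:358],None,fx=3.4,fy=3.4,interpolation=cv2.INTER_CUBIC))
```

```text
(no output)
```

View pics/w3c.png

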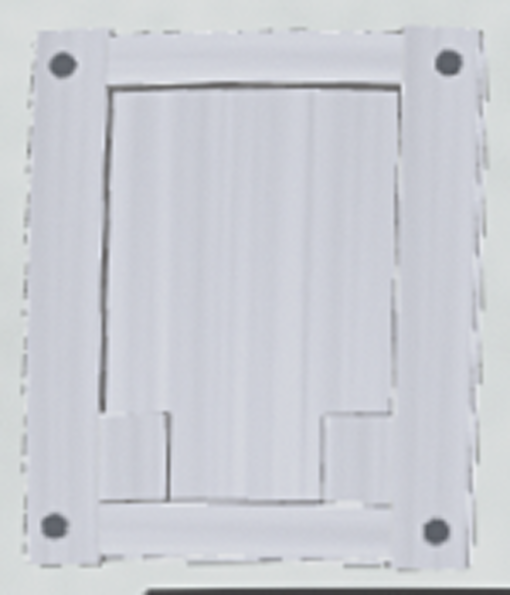

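Run:
```python
from h import *
import json
o=json.load(open('w3.json'))
f=lambda L:[(208+x/3.4-.5+.5/3.4,22+y/3.4-.5+.5/3.4) for x,y in L]
print('screw',rect('wrist',f([(62,64),(449,63),(436,531),(54,525)]),50,o))
print('lip',rect('wrist',f([(110,86),(401,86),(390,503),(100,500)]),50,o))
print('deck',rect('wrist',f([(38,33),(486,33),(467,568),(27,565)]),50,o))
print('dial axis',atz('wrist',98,113,58,o))
print('insert in hand, near edge:',[atz('wrist',u,v,248-70+.0,o).round(1) for u,v in [(245,207),(385,207),(383,337),(248,337)]])
print(rect('wrist',[(521,101),(576,130),(547,212),(492,187)],32,o))
```

```text
screw (array([ 546.9, -142.9]), np.float64(86.4), np.float64(106.3), -0.081)
lip (array([ 547. , -142.6]), np.float64(64.9), np.float64(94.5), -0.084)
deck (array([ 547.4, -142.2]), np.float64(100.4), np.float64(122.8), -0.087)
dial axis [ 532.72931883 -292.7925378    58.        ]
insert in hand, near edge: [array([ 599.9, -149.7,  178. ]), array([603.2, -90.7, 178. ]), array([665.8, -91.3, 178. ]), array([ 662.1, -155.5,  178. ])]
(array([590.6,  82. ]), np.float64(68.5), np.float64(84.5), -0.394)
```

Call:
servo_tool --plan '[[[1,-0.6,-0.12,0,0,0,-0.1],[1,-0.6,-0.12,0,0,0,-0.1],[1,-0.6,-0.12,-0.5,0,0,-0.11],[1,-0.4,-0.08,-0.7,0,0,0],[1,-0.22,-0.05,-0.7,0,0,0]]]'

```text
t: 5.38
ee_pos: [545.7, -142.5, 172.6]
orientation: [0.13, 3.138, -0.0]
ft_force: [0.3, -0.4, -2.8]
width: 59.7
grasp_force: 30.0
```

Call:
servo_tool --plan '[[[1,0,0,-0.4,0,0,0],[1,0,0,-0.2,0,0,0],[1,0,0,0,0,0,0],[1,0,0,0,0,0,0],[1,0,0,0,0,0,0]]]'

```text
t: 5.8
ee_pos: [548.6, -143.3, 149.5]
orientation: [0.13, 3.137, -0.001]
ft_force: [0.8, 0.1, -2.2]
width: 59.9
grasp_force: 30.0
```

Call:
servo_tool --plan '[[[1,0,0,-0.12,0,0,0],[1,0,0,-0.1,0,0,0],[1,0,0,-0.08,0,0,0],[1,0,0,-0.05,0,0,0],[1,0,0,0,0,0,0]]]'

```text
t: 6.22
ee_pos: [547.3, -143.6, 133.9]
orientation: [-0.132, -3.138, -0.0]
ft_force: [-0.1, 0.5, -1.7]
width: 59.6
grasp_force: 30.0
```

Call:
servo_tool --plan '[[[1,0,0,-0.05,0,0,0],[1,0,0,0,0,0,0],[-0.6,0,0,0,0,0,0],[-0.8,0,0,0,0,0,0],[-0.8,0,0,0,0,0,0]]]'

```text
t: 6.63
ee_pos: [547.6, -143.7, 132.4]
orientation: [0.132, 3.138, -0.0]
ft_force: [0.2, -0.2, 0.1]
width: 75.7
grasp_force: 0.0
```

Call:
servo_tool --plan '[[[-1,0,0,0,0,0,0],[-1,0,0,0.3,0,0,0],[-1,0,0,0.8,0,0,0],[-1,0,0,0.9,0,0,0],[-1,0,0,0.9,0,0,0]]]'

```text
t: 7.05
ee_pos: [546.9, -143.5, 249.7]
orientation: [-0.132, -3.137, -0.001]
ft_force: [0.8, 0.9, -0.1]
width: 87.4
grasp_force: 0.0
```

Call:
servo_tool --plan '[[[-1,0,0,0,0,0,0],[-1,0,0,0,0,0,0]]]'

```text
t: 7.22
ee_pos: [548.5, -143.9, 251.2]
orientation: [0.131, 3.134, -0.002]
ft_force: [-0.4, 0.1, -1.2]
width: 87.8
grasp_force: 0.0
```

Run:
```python
from h import *
import json
o,im=snap('wrist','w4'); print(o['ee_pos'],o['width'],R.from_rotvec(o['orientation']).as_matrix()[:,1].round(4))
json.dump({k:np.array(o[k]).tolist() for k in('ee_pos','orientation')},open('w4.json','w'))
cv2.imwrite('pics/w4c.png',cv2.resize(im[130:310,10:430],None,fx=1.9,fy=1.9,interpolation=cv2.INTER_CUBIC))
```

```text
[ 548.54781815 -143.90308689  251.23683621] 87.8397169640903 [ 0.0836  0.9965 -0.0011]
```

View pics/w4c.png

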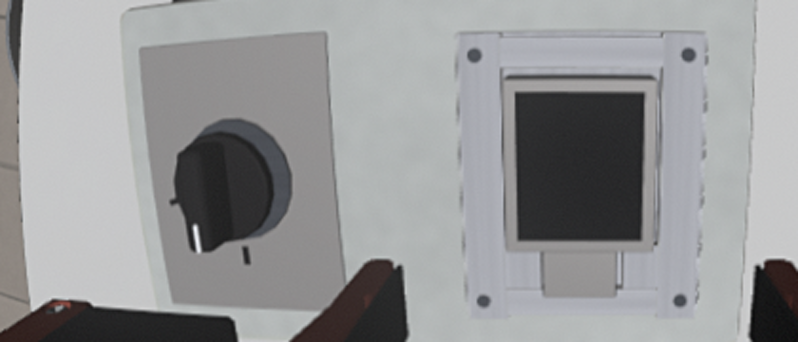

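The insert sits in the pocket, its tongue in the narrow end. Crop: plate (505,82)-(656,249), screws (474,55), (688,55), (680,300), (484,300), dial at (233,183). Checking the numbers.

Run:
```python
from h import *
import json
o=json.load(open('w4.json')); o['ee_pos']=[547.4,-143.5,250.3]
f=lambda L:[(10+x/1.9,130+y/1.9) for x,y in L]
print('screw',rect('wrist',f([(474,55),(688,55),(680,300),(484,300)]),50,o))
r=rect('wrist',f([(506,82),(656,82),(655,250),(509,249)]),64,o); print('ins',r, r[0]+10*np.array([np.cos(.084),-np.sin(.084)]))
print('tongue end',np.mean([atz('wrist',*p,64,o) for p in f([(543,297),(616,297)])],0))
for z,l in ((82,[(197,243),(203,135)]),(58,[(223,120),(262,237)])):
  print('dial',z,[atz('wrist',*p,z,o).round(1) for p in f(l)])
```

```text
screw (array([ 545.5, -142. ]), np.float64(85.7), np.float64(105.4), -0.078)
ins (array([ 536.3, -141.3]), np.float64(58.1), np.float64(67.3), -0.076) [ 546.26474074 -142.13901251]
tongue end [ 590.43046229 -146.58552035   64.        ]
dial 82 [array([ 549.7, -303. ,   82. ]), array([ 505.4, -289.6,   82. ])]
dial 58 [array([ 502.8, -292.6,   58. ]), array([ 556.1, -283.6,   58. ])]
```

Call:
servo_tool --plan '[[[-1,0.16,0.83,0,0,0,-0.5],[-1,0.16,0.83,0,0,0,-0.5],[-1,0.16,0.83,0,0,0,-0.5],[-1,0.16,0.83,-0.2,0,0,-0.5],[-1,0.16,0.83,-0.3,0,0,-0.5]]]'

```text
t: 7.68
ee_pos: [579.1, 23.8, 227.4]
orientation: [-0.476, -3.104, 0.0]
ft_force: [0.5, -0.7, 0.1]
width: 87.8
grasp_force: 0.0
```

Call:
servo_tool --plan '[[[-1,0.16,0.83,-0.2,0,0,-0.5],[-1,0.16,0.83,-0.2,0,0,-0.5],[-1,0,0,0,0,0,0],[-1,0,0,0,0,0,0]]]'

```text
t: 8.02
ee_pos: [591.0, 90.2, 210.0]
orientation: [-0.601, -3.08, 0.002]
ft_force: [-0.2, -0.2, 0.2]
width: 87.9
grasp_force: 0.0
```

Run:
```python
from h import *
import json
o,im=snap('wrist','w5'); print(o['ee_pos'],o['width'],R.from_rotvec(o['orientation']).as_matrix()[:,1].round(4))
json.dump({k:np.array(o[k]).tolist() for k in('ee_pos','orientation')},open('w5.json','w'))
w2=cv2.imread('pics/w2.png'); h=lambda i,u,v:i[v-2:v+3,u-2:u+3].reshape(-1,3).mean(0).round()
print(h(w2,265,70),h(w2,241,35),h(w2,350,90),h(w2,420,180),h(im,315,235))
```

```text
[591.00436447  90.24316415 210.00069102] 87.87694868401344 [ 0.3761  0.9266 -0.0022]
[157. 149. 144.] [169. 162. 160.] [183. 183. 182.] [184. 184. 183.] [152. 145. 140.]
```

View pics/w5.png

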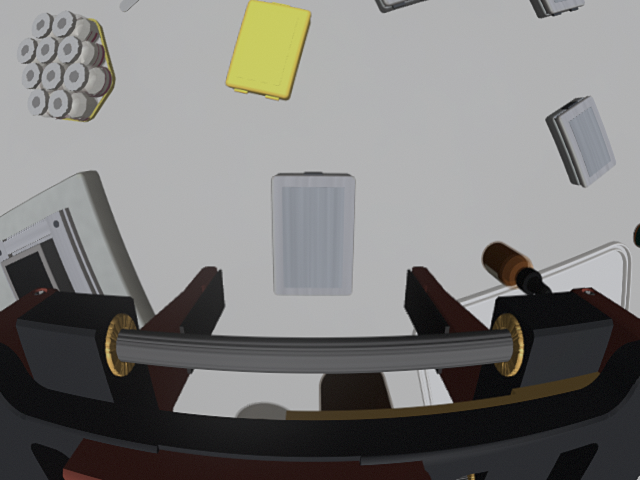

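The large tin is centred with top face corners (272,175), (355,175), (353,295), (273,295). The orientation is good. I'll write a colour-based helper for the tins.

```bash
cat >> h.py <<'E'
def tin(im,z,o,u0=315,v0=235,thr=6):
    d=cv2.GaussianBlur(im,(5,5),0).astype(int); m=((d[:,:,0]-d[:,:,2])>thr).astype(np.uint8)
    m=cv2.morphologyEx(m,cv2.MORPH_OPEN,np.ones((5,5))); m=cv2.morphologyEx(m,cv2.MORPH_CLOSE,np.ones((9,9)))
    n,lab=cv2.connectedComponents(m); c=(lab==lab[v0,u0]).astype(np.uint8)
    k=max(cv2.findContours(c,cv2.RETR_EXTERNAL,cv2.CHAIN_APPROX_NONE)[0],key=cv2.contourArea)
    P=np.array([atz('wrist',u,v,z,o)[:2] for u,v in k[:,0]]).astype(np.float32)
    (cx,cy),(a,b),_=r=cv2.minAreaRect(P); bx=cv2.boxPoints(r); e=[bx[1]-bx[0],bx[2]-bx[1]]; l=max(e,key=np.linalg.norm)
    return round(cx,1),round(cy,1),round(max(a,b),1),round(min(a,b),1),round(float((np.arctan2(l[1],l[0])+np.pi/2)%np.pi-np.pi/2),3)
E
python3 - <<'E'
from h import *
import json
o=json.load(open('w5.json')); im=cv2.imread('pics/w5.png'); o['ee_pos']=[592.2,88.9,212.3]
print(tin(im,32,o), rect('wrist',[(272,175),(355,175),(353,295),(273,295)],32,o),rect('wrist',[(559,111),(593,98),(615,163),(584,185)],26,o))
o2=json.load(open('w2.json')); o2['ee_pos']=[542.6,225.6,213.1]; w2=cv2.imread('pics/w2.png')
for u,v in((265,70),(470,70),(475,260)): print(tin(w2,26,o2,u,v))
E
```

```text
(591.9, 87.7, 88.7, 56.7, -0.385) (array([592. ,  87.5]), np.float64(60.4), np.float64(92.0), -0.39) (array([602.4, 344.2]), np.float64(45.2), np.float64(67.3), 0.141)
(412.1, 228.4, 67.4, 44.5, 0.018)
(449.2, 369.9, 67.8, 44.0, 0.062)
(600.9, 345.5, 67.4, 44.1, 0.185)
```

Call:
servo_tool --plan '[[[-1,0,-0.03,-0.5,0,0,0],[-1,0,0,-0.9,0,0,0],[-1,0,0,-0.9,0,0,0],[-1,0,0,-0.6,0,0,0],[-1,0,0,-0.22,0,0,0]]]'

```text
t: 8.48
ee_pos: [589.6, 85.7, 83.8]
orientation: [-0.608, -3.076, 0.003]
ft_force: [0.1, -0.1, 0.7]
width: 88.0
grasp_force: 0.0
```

Call:
servo_tool --plan '[[[-1,0,0,0,0,0,0],[0.2,0,0,0,0,0,0],[1,0,0,0,0,0,0],[1,0,0,0,0,0,0],[1,0,0,0,0,0,0]]]'

```text
t: 8.9
ee_pos: [593.1, 87.6, 89.1]
orientation: [0.607, 3.08, 0.001]
ft_force: [-0.6, -0.2, 0.2]
width: 64.3
grasp_force: 0.0
```

Call:
servo_tool --plan '[[[1,0,0,0,0,0,0],[1,0,0,0,0,0,0],[1,0,0,0,0,0,0]]]'

```text
t: 9.15
ee_pos: [592.9, 87.8, 88.8]
orientation: [0.607, 3.08, 0.001]
ft_force: [-0.4, -0.3, 6.9]
width: 59.6
grasp_force: 30.0
```

Call:
servo_tool --plan '[[[1,0,0,0.5,0,0,0],[1,0,0,0.9,0,0,0],[1,0,0,0.9,0,0,0],[1,0,-0.3,0.9,0,0,0],[1,-0.12,-0.7,0,0,0,0.5]]]'

```text
t: 9.57
ee_pos: [591.4, 49.7, 222.6]
orientation: [0.534, 3.084, 0.006]
ft_force: [2.6, -0.7, -3.7]
width: 59.7
grasp_force: 30.0
```

Call:
servo_tool --plan '[[[1,-0.2,-0.8,0,0,0,0.5],[1,-0.2,-0.8,0,0,0,0.5],[1,-0.2,-0.8,0,0,0,0.5],[1,-0.2,-0.8,0,0,0,0.5],[1,-0.1,-0.8,0,0,0,0.5]]]'

```text
t: 9.98
ee_pos: [549.7, -113.4, 215.3]
orientation: [-0.196, -3.134, -0.0]
ft_force: [0.6, -0.2, -4.2]
width: 60.0
grasp_force: 30.0
```

Call:
servo_tool --plan '[[[1,-0.11,-0.5,0,0,0,0.5],[1,0,-0.27,-0.4,0,0,0],[1,0,0,-0.7,0,0,0],[1,0,0,0,0,0,0],[1,0,0,0,0,0,0]]]'

```text
t: 10.4
ee_pos: [545.6, -142.8, 170.4]
orientation: [-0.132, -3.135, -0.002]
ft_force: [0.2, -0.4, -2.7]
width: 60.0
grasp_force: 30.0
```

Call:
servo_tool --plan '[[[1,0,0,-0.25,0,0,0],[1,0,0,-0.15,0,0,0],[1,0,0,-0.05,0,0,0],[1,0,0,-0.03,0,0,0],[1,0,0,0,0,0,0]]]'

```text
t: 10.82
ee_pos: [547.1, -142.8, 152.9]
orientation: [0.131, 3.139, 0.0]
ft_force: [-1.1, 0.5, -2.0]
width: 59.9
grasp_force: 30.0
```

Call:
servo_tool --plan '[[[1,0,0,-0.02,0,0,0],[1,0,0,0,0,0,0],[-0.5,0,0,0,0,0,0],[-0.7,0,0,0,0,0,0],[-0.8,0,0,0,0,0,0]]]'

```text
t: 11.23
ee_pos: [547.5, -143.2, 151.9]
orientation: [0.131, 3.138, -0.001]
ft_force: [-0.5, -0.3, -0.2]
width: 75.6
grasp_force: 0.0
```

Call:
servo_tool --plan '[[[-1,0,0,0,0,0,0],[-1,0,0,0.3,0,0,0],[-1,0,0,0.6,0,0,0],[-1,0,0,0.7,0,0,0],[-1,0,0,0.4,0,0,0]]]'

```text
t: 11.65
ee_pos: [547.8, -143.4, 234.5]
orientation: [0.131, 3.136, -0.001]
ft_force: [1.2, 0.7, -0.1]
width: 87.8
grasp_force: 0.0
```

Call:
servo_tool --plan '[[[-1,0,0,0,0,0,0],[-1,0,0,0,0,0,0]]]'

```text
t: 11.82
ee_pos: [547.5, -143.3, 232.7]
orientation: [0.131, 3.136, -0.001]
ft_force: [-0.8, -0.4, -0.2]
width: 87.7
grasp_force: 0.0
```

Run:
```python
from h import *
o,im=snap('wrist','w6'); print(o['ee_pos'],o['width'])
o['ee_pos']=[547,-143.1,231.5]
print(tin(im,96,o,315,220))
```

```text
[ 547.46460152 -143.31721758  232.74273486] 87.71432622439598
(535.1, -141.3, 103.4, 82.1, -0.083)
```

Call:
servo_tool --plan '[[[-1,-0.33,0.93,0,0,0,0.12],[-1,-0.33,0.93,0,0,0,0.12],[-1,-0.33,0.93,0,0,0,0.12],[-1,-0.33,0.93,0,0,0,0.12],[-1,-0.33,0.93,0,0,0,0.12]]]'

```text
t: 12.28
ee_pos: [479.2, 44.1, 230.1]
orientation: [-0.05, -3.138, 0.0]
ft_force: [-0.3, 0.3, 0.0]
width: 88.0
grasp_force: 0.0
```

Call:
servo_tool --plan '[[[-1,-0.33,0.93,-0.1,0,0,0.12],[-1,-0.33,0.93,-0.1,0,0,0.12],[-1,-0.33,0.93,-0.1,0,0,0.12],[-1,-0.33,0.93,-0.1,0,0,0.12],[-1,-0.33,0.93,-0.1,0,0,0.12]]]'

```text
t: 12.7
ee_pos: [413.3, 230.1, 210.1]
orientation: [0.033, -3.139, 0.002]
ft_force: [0.4, -0.0, -0.3]
width: 87.8
grasp_force: 0.0
```

Call:
servo_tool --plan '[[[-1,0,0,0,0,0,0],[-1,0,0,0,0,0,0],[-1,0,0,0,0,0,0]]]'

```text
t: 12.95
ee_pos: [414.4, 228.5, 210.5]
orientation: [0.034, -3.14, 0.002]
ft_force: [-0.3, -0.4, 0.4]
width: 87.8
grasp_force: 0.0
```

Run:
```python
from h import *
o,im=snap('wrist','w7'); print(o['ee_pos'],o['width'],R.from_rotvec(o['orientation']).as_matrix()[:,1].round(4))
o['ee_pos']=[415,228.9,211.5]
print(tin(im,26,o,315,235))
a=cv2.imread('pics/w6.png'); cv2.imwrite('pics/w67.png',cv2.resize(np.hstack([a[60:330,120:470],im[60:330,120:470]]),(800,309)))
```

```text
[414.38108136 228.46636578 210.54468202] 87.80517864222787 [-0.022   0.9998 -0.0012]
(414.0, 228.0, 65.8, 44.4, 0.024)
```

View pics/w67.png

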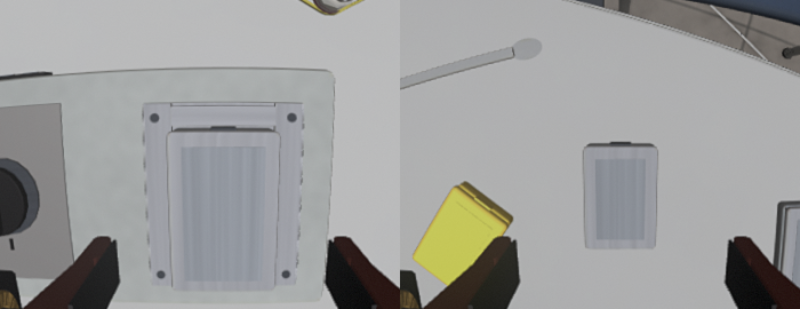

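Left half: the large tin sits square on the insert, top face (168,131)-(276,290). Right half: the steel small tin is at (620,197), with the yellow one at (460,230) to be left alone.

Call:
servo_tool --plan '[[[-1,-0.02,-0.02,-0.5,0,0,0],[-1,0,0,-0.9,0,0,0],[-1,0,0,-0.9,0,0,0],[-1,0,0,-0.6,0,0,0],[-1,0,0,-0.2,0,0,0]]]'

```text
t: 13.42
ee_pos: [413.2, 225.6, 84.5]
orientation: [0.028, -3.137, 0.004]
ft_force: [-0.8, -0.6, 0.1]
width: 87.8
grasp_force: 0.0
```

Call:
servo_tool --plan '[[[-1,0,0,0,0,0,0],[0.2,0,0,0,0,0,0],[1,0,0,0,0,0,0],[1,0,0,0,0,0,0],[1,0,0,0,0,0,0]]]'

```text
t: 13.83
ee_pos: [414.9, 228.3, 88.8]
orientation: [-0.033, 3.139, 0.002]
ft_force: [0.4, -0.8, -0.2]
width: 64.7
grasp_force: 0.0
```

Call:
servo_tool --plan '[[[1,0,0,0,0,0,0],[1,0,0,0,0,0,0],[1,0,0,0,0,0,0],[1,0,0,0,0,0,0]]]'

```text
t: 14.17
ee_pos: [414.4, 228.2, 88.0]
orientation: [-0.033, 3.141, 0.0]
ft_force: [-0.0, -0.9, 6.0]
width: 48.2
grasp_force: 30.0
```

Run:
```python
from h import *
import json
o=json.load(open('w4.json')); o['ee_pos']=[547,-143.1,231.5]
f=lambda L:[(120+.875*x,60+.874*y) for x,y in L]
print(rect('wrist',f([(168,131),(280,131),(276,290),(170,290)]),96,o))
print(rect('wrist',f([(154,118),(292,118),(285,274),(161,275)]),50,o))
```

```text
(array([ 543.2, -141.9]), np.float64(59.4), np.float64(90.3), -0.088)
(array([ 547.2, -142.5]), np.float64(85.6), np.float64(105.8), -0.083)
```

Call:
servo_tool --plan '[[[1,0,0,0.5,0,0,0],[1,0,0,0.9,0,0,0],[1,0,0,0.9,0,0,0],[1,0,0,0.9,0,0,0],[1,0.11,-0.3,0.9,0,0,-0.2]]]'

```text
t: 14.58
ee_pos: [417.8, 216.7, 253.0]
orientation: [0.008, -3.141, -0.0]
ft_force: [0.0, 0.2, -1.6]
width: 47.4
grasp_force: 30.0
```

Call:
servo_tool --plan '[[[1,0.32,-0.9,0,0,0,-0.2],[1,0.32,-0.9,0,0,0,-0.2],[1,0.32,-0.9,0,0,0,-0.2],[1,0.32,-0.9,0,0,0,-0.2],[1,0.32,-0.9,0,0,0,-0.2]]]'

```text
t: 15.0
ee_pos: [482.5, 34.4, 251.6]
orientation: [-0.132, -3.139, -0.0]
ft_force: [1.3, 0.5, -1.0]
width: 47.9
grasp_force: 30.0
```

Call:
servo_tool --plan '[[[1,0.32,-0.9,0,0,0,0],[1,0.32,-0.9,0,0,0,0],[1,0.32,-0.9,0,0,0,0],[1,0.32,-0.9,0,0,0,0],[1,0.32,-0.88,0,0,0,0]]]'

```text
t: 15.42
ee_pos: [546.5, -145.1, 251.2]
orientation: [-0.132, -3.138, -0.0]
ft_force: [0.2, 1.0, -1.2]
width: 47.8
grasp_force: 30.0
```

Call:
servo_tool --plan '[[[1,0,0,-0.5,0,0,0],[1,0,0,-0.5,0,0,0],[1,0,0,-0.3,0,0,0],[1,0,0,0,0,0,0],[1,0,0,0,0,0,0]]]'

```text
t: 15.83
ee_pos: [546.1, -142.7, 198.9]
orientation: [-0.131, -3.137, -0.001]
ft_force: [0.6, 0.1, -0.9]
width: 47.6
grasp_force: 30.0
```

Call:
servo_tool --plan '[[[1,0,0,-0.2,0,0,0],[1,0,0,-0.1,0,0,0],[1,0,0,-0.05,0,0,0],[1,0,0,-0.03,0,0,0],[1,0,0,0,0,0,0]]]'

```text
t: 16.25
ee_pos: [546.6, -143.0, 184.3]
orientation: [0.131, 3.139, -0.0]
ft_force: [0.2, -0.9, -1.0]
width: 47.5
grasp_force: 30.0
```

Call:
servo_tool --plan '[[[1,0,0,-0.02,0,0,0],[1,0,0,0,0,0,0],[-0.2,0,0,0,0,0,0],[-0.4,0,0,0,0,0,0],[-0.6,0,0,0,0,0,0]]]'

```text
t: 16.67
ee_pos: [546.8, -143.2, 183.7]
orientation: [0.132, 3.138, -0.0]
ft_force: [-0.8, 0.9, -0.1]
width: 63.0
grasp_force: 0.0
```

Call:
servo_tool --plan '[[[-1,0,0,0,0,0,0],[-1,0,0,0.3,0,0,0],[-1,0,0,0.6,0,0,0],[-1,0,0,0.6,0,0,0],[-1,0,0,0.2,0,0,0]]]'

```text
t: 17.08
ee_pos: [548.0, -143.6, 255.2]
orientation: [0.131, 3.134, -0.002]
ft_force: [0.5, -0.4, 0.4]
width: 87.6
grasp_force: 0.0
```

Call:
servo_tool --plan '[[[-1,0,0,0,0,0,0],[-1,0,0,0,0,0,0]]]'

```text
t: 17.25
ee_pos: [546.6, -143.2, 251.7]
orientation: [0.131, 3.138, -0.0]
ft_force: [0.4, -0.6, -0.6]
width: 87.9
grasp_force: 0.0
```

Run:
```python
from h import *
o,im=snap('wrist','w8'); print(o['t'],o['ee_pos'],o['width'])
```

```text
17.25 [ 546.55097886 -143.17188827  251.72929241] 87.88401359188776
```

Call:
servo_tool --plan '[[[-1,0.1,0.94,0,0,0,0.23],[-1,0.1,0.94,0,0,0,0.23],[-1,0.1,0.94,0,0,0,0.23],[-1,0.1,0.94,0,0,0,0.23],[-1,0.1,0.94,0,0,0,0.23]]]'

```text
t: 17.72
ee_pos: [565.7, 46.4, 249.8]
orientation: [0.027, -3.139, 0.0]
ft_force: [-0.4, 0.4, -0.2]
width: 87.9
grasp_force: 0.0
```

Call:
servo_tool --plan '[[[-1,0.1,0.94,0,0,0,0.23],[-1,0.1,0.94,0,0,0,0.23],[-1,0.1,0.94,-0.1,0,0,0.23],[-1,0.1,0.94,-0.1,0,0,0.23],[-1,0.1,0.94,-0.2,0,0,0.23]]]'

```text
t: 18.13
ee_pos: [586.1, 234.6, 234.2]
orientation: [0.185, -3.135, 0.001]
ft_force: [0.8, -0.0, 0.2]
width: 88.0
grasp_force: 0.0
```

Call:
servo_tool --plan '[[[-1,0.1,0.94,-0.2,0,0,0.23],[-1,0.15,0.94,-0.2,0,0,0.23],[-1,0.1,0.94,-0.2,0,0,0.23],[-1,0,0,0,0,0,0],[-1,0,0,0,0,0,0]]]'

```text
t: 18.55
ee_pos: [599.2, 347.0, 208.6]
orientation: [0.282, -3.125, 0.003]
ft_force: [-0.6, -0.8, -0.9]
width: 87.7
grasp_force: 0.0
```

Run:
```python
from h import *
o,im=snap('wrist','w9'); print(o['ee_pos'],o['width'],R.from_rotvec(o['orientation']).as_matrix()[:,1].round(4))
o['ee_pos']=[600.6,345.7,211.5]
print(tin(im,26,o,315,235))
a=cv2.imread('pics/w8.png'); cv2.imwrite('pics/w89.png',cv2.resize(np.hstack([a[60:330,120:470],im[60:330,120:470]]),(800,309)))
```

```text
[599.24488095 347.03628541 208.57310375] 87.66598618060121 [-0.1791  0.9838 -0.0013]
(603.7, 343.1, 66.2, 44.6, 0.182)
```

View pics/w89.png

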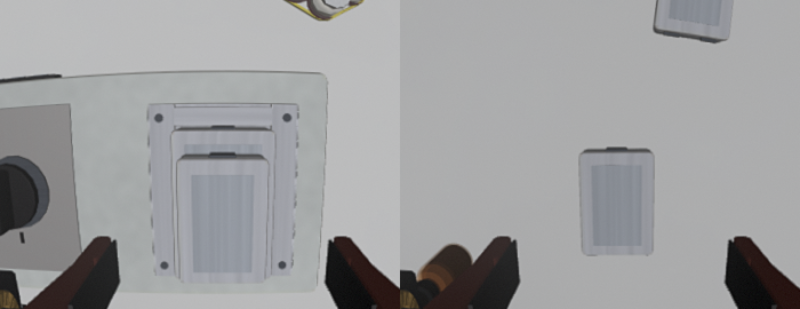

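Left half: the small tin is square on the large one. Right half: steel tin B is at (617,203), with the dropper at (440,270) outside the gripper's footprint.

Call:
servo_tool --plan '[[[-1,0.04,-0.03,-0.5,0,0,0],[-1,0,0,-0.9,0,0,0],[-1,0,0,-0.9,0,0,0],[-1,0,0,-0.6,0,0,0],[-1,0,0,-0.2,0,0,0]]]'

```text
t: 19.02
ee_pos: [599.9, 341.2, 82.9]
orientation: [0.274, -3.123, 0.005]
ft_force: [-0.5, 0.5, 0.0]
width: 87.7
grasp_force: 0.0
```

Call:
servo_tool --plan '[[[-1,0,0,0,0,0,0],[0.2,0,0,0,0,0,0],[1,0,0,0,0,0,0],[1,0,0,0,0,0,0],[1,0,0,0,0,0,0]]]'

```text
t: 19.43
ee_pos: [603.0, 344.8, 89.4]
orientation: [-0.278, 3.127, 0.002]
ft_force: [0.2, -0.1, -0.2]
width: 64.8
grasp_force: 0.0
```

Call:
servo_tool --plan '[[[1,0,0,0,0,0,0],[1,0,0,0,0,0,0],[1,0,0,0,0,0,0],[1,0,0,0,0,0,0]]]'

```text
t: 19.77
ee_pos: [602.4, 344.6, 88.1]
orientation: [-0.278, 3.129, 0.0]
ft_force: [-1.1, -0.6, 5.7]
width: 48.0
grasp_force: 30.0
```

Run:
```python
from h import *
import json
o=json.load(open('w4.json')); o['ee_pos']=[546.6,-143.1,251.5]
f=lambda L:[(120+.875*x,60+.874*y) for x,y in L]
print(rect('wrist',f([(177,160),(270,160),(267,281),(179,281)]),122,o))
print(rect('wrist',f([(158,118),(287,118),(282,265),(164,265)]),50,o))
print(np.mean([atz('wrist',*p,96,o) for p in f([(172,130),(274,130)])],0))
```

```text
(array([ 545.6, -142.1]), np.float64(47.9), np.float64(67.3), -0.086)
(array([ 548.3, -142.6]), np.float64(86.4), np.float64(106.0), -0.079)
[ 499.29187852 -138.39947006   96.        ]
```

Call:
servo_tool --plan '[[[1,0,0,0.5,0,0,0],[1,0,0,0.9,0,0,0],[1,0,0,0.9,0,0,0],[1,0,0,0.9,0,0,0],[1,0,-0.3,0.9,0,0,-0.2]]]'

```text
t: 20.18
ee_pos: [601.6, 333.7, 252.4]
orientation: [0.253, -3.131, -0.001]
ft_force: [0.2, 0.0, -2.0]
width: 47.6
grasp_force: 30.0
```

Call:
servo_tool --plan '[[[1,-0.12,-0.6,0.5,0,0,-0.28],[1,-0.12,-0.9,0,0,0,-0.28],[1,-0.12,-0.9,0,0,0,-0.28],[1,-0.12,-0.9,0,0,0,-0.28],[1,-0.12,-0.9,0,0,0,-0.28]]]'

```text
t: 20.6
ee_pos: [577.2, 163.0, 271.2]
orientation: [0.058, -3.14, 0.0]
ft_force: [0.9, -0.3, -2.6]
width: 47.8
grasp_force: 30.0
```

Call:
servo_tool --plan '[[[1,-0.12,-0.9,0,0,0,-0.28],[1,-0.12,-0.9,0,0,0,-0.28],[1,-0.12,-0.9,0,0,0,-0.28],[1,-0.12,-0.9,0,0,0,-0.28],[1,-0.12,-0.9,0,0,0,-0.28]]]'

```text
t: 21.02
ee_pos: [553.3, -17.1, 271.1]
orientation: [-0.134, -3.138, -0.0]
ft_force: [0.9, 0.3, -2.3]
width: 47.5
grasp_force: 30.0
```

Call:
servo_tool --plan '[[[1,-0.12,-0.9,0,0,0,0],[1,-0.06,-0.9,0,0,0,0],[1,0,-0.9,0,0,0,0],[1,0,-0.6,0,0,0,0],[1,0,0,-0.3,0,0,0]]]'

```text
t: 21.43
ee_pos: [547.9, -151.9, 260.9]
orientation: [0.138, 3.135, -0.003]
ft_force: [1.2, -0.4, -2.9]
width: 48.0
grasp_force: 30.0
```

Call:
servo_tool --plan '[[[1,0,0.02,-0.5,0,0,0],[1,0,0,-0.3,0,0,0],[1,0,0,0,0,0,0],[1,0,0,0,0,0,0]]]'

```text
t: 21.77
ee_pos: [546.4, -145.9, 226.4]
orientation: [-0.131, -3.136, -0.001]
ft_force: [-0.5, 0.1, -1.9]
width: 48.0
grasp_force: 30.0
```

Call:
servo_tool --plan '[[[1,0,0.09,-0.1,0,0,0],[1,0,0,-0.15,0,0,0],[1,0,0,-0.12,0,0,0],[1,0,0,-0.04,0,0,0],[1,0,0,-0.02,0,0,0]]]'

```text
t: 22.18
ee_pos: [546.8, -142.9, 210.1]
orientation: [-0.132, -3.138, -0.0]
ft_force: [-2.3, 1.5, 6.1]
width: 47.6
grasp_force: 30.0
```

Call:
servo_tool --plan '[[[1,0,0,-0.02,0,0,0],[1,0,0,0,0,0,0],[-0.2,0,0,0,0,0,0],[-0.4,0,0,0,0,0,0],[-0.6,0,0,0,0,0,0]]]'

```text
t: 22.6
ee_pos: [547.3, -143.4, 209.7]
orientation: [0.133, 3.138, -0.001]
ft_force: [-0.0, 0.2, 0.1]
width: 62.4
grasp_force: 0.0
```

Call:
servo_tool --plan '[[[-1,0,0,0,0,0,0],[-1,0,0,0.3,0,0,0],[-1,0,0,0.6,0,0,0],[-1,0,0,0.5,0,0,0],[-1,0,0,0.1,0,0,0]]]'

```text
t: 23.02
ee_pos: [548.6, -143.7, 273.4]
orientation: [0.133, 3.133, -0.002]
ft_force: [1.1, -0.3, 0.2]
width: 87.4
grasp_force: 0.0
```

Call:
servo_tool --plan '[[[-1,0,0,0,0,0,0],[-1,0,0,0,0,0,0]]]'

```text
t: 23.18
ee_pos: [546.8, -143.1, 269.5]
orientation: [0.133, 3.138, -0.0]
ft_force: [0.7, 0.0, -0.5]
width: 87.8
grasp_force: 0.0
```

Run:
```python
from h import *
o,im=snap('wrist','w10'); print(o['t'],o['ee_pos'],o['width'])
```

```text
23.1833 [ 546.8354811  -143.14109232  269.52226989] 87.76829494606207
```

Call:
servo_tool --plan '[[[-1,-0.17,0.92,0,0,0,0.12],[-1,-0.17,0.92,0,0,0,0.12],[-1,-0.17,0.92,0,0,0,0.12],[-1,-0.17,0.92,0,0,0,0.12],[-1,-0.17,0.92,0,0,0,0.12]]]'

```text
t: 23.65
ee_pos: [511.7, 42.2, 268.2]
orientation: [-0.051, -3.139, 0.0]
ft_force: [1.1, -0.2, 0.2]
width: 87.7
grasp_force: 0.0
```

Call:
servo_tool --plan '[[[-1,-0.17,0.92,-0.1,0,0,0.12],[-1,-0.17,0.92,-0.1,0,0,0.12],[-1,-0.17,0.92,-0.1,0,0,0.12],[-1,-0.17,0.92,-0.2,0,0,0.12],[-1,-0.17,0.92,-0.2,0,0,0.12]]]'

```text
t: 24.07
ee_pos: [477.8, 226.4, 240.2]
orientation: [0.032, -3.14, 0.001]
ft_force: [0.3, -0.1, -0.1]
width: 87.7
grasp_force: 0.0
```

Call:
servo_tool --plan '[[[-1,-0.17,0.92,-0.3,0,0,0.12],[-1,-0.2,0.92,-0.3,0,0,0.12],[-1,-0.2,0.92,-0.15,0,0,0.12],[-1,-0.17,0.86,0,0,0,0.06],[-1,0,0,0,0,0,0]]]'

```text
t: 24.48
ee_pos: [447.7, 374.3, 209.8]
orientation: [0.096, -3.139, -0.001]
ft_force: [-0.2, 0.1, 0.6]
width: 87.8
grasp_force: 0.0
```

Call:
servo_tool --plan '[[[-1,0,0,0,0,0,0],[-1,0,0,0,0,0,0],[-1,0,0,0,0,0,0]]]'

```text
t: 24.73
ee_pos: [449.3, 368.2, 210.9]
orientation: [0.087, -3.139, 0.002]
ft_force: [-0.3, 0.5, -0.3]
width: 88.0
grasp_force: 0.0
```

Run:
```python
from h import *
o,im=snap('wrist','w11'); print(o['ee_pos'],o['width'],R.from_rotvec(o['orientation']).as_matrix()[:,1].round(4))
o['ee_pos']=[449.4,369.7,211.5]
print(tin(im,26,o,315,235))
a=cv2.imread('pics/w10.png'); cv2.imwrite('pics/w1011.png',cv2.resize(np.hstack([a[60:330,120:470],im[60:330,120:470]]),(800,309)))
```

```text
[449.30235765 368.24371011 210.88270102] 88.01589692642405 [-0.0556  0.9985 -0.0011]
(450.1, 370.5, 66.0, 44.3, 0.059)
```

View pics/w1011.png

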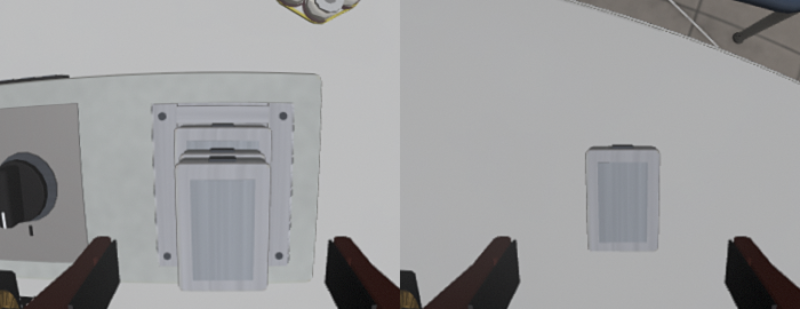

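Left half: the column is straight, top tin (175,165)-(267,290). Right half: the last steel tin is at (622,200).

Call:
servo_tool --plan '[[[-1,0.01,0,-0.5,0,0,0],[-1,0,0,-0.9,0,0,0],[-1,0,0,-0.9,0,0,0],[-1,0,0,-0.6,0,0,0],[-1,0,0,-0.2,0,0,0]]]'

```text
t: 25.2
ee_pos: [448.6, 367.0, 84.2]
orientation: [0.086, -3.136, 0.005]
ft_force: [-1.0, -0.8, -0.2]
width: 87.7
grasp_force: 0.0
```

Call:
servo_tool --plan '[[[-1,0,0,0,0,0,0],[0.2,0,0,0,0,0,0],[1,0,0,0,0,0,0],[1,0,0,0,0,0,0],[1,0,0,0,0,0,0]]]'

```text
t: 25.62
ee_pos: [450.5, 370.1, 89.1]
orientation: [-0.089, 3.138, 0.003]
ft_force: [0.1, 0.5, -0.2]
width: 64.5
grasp_force: 0.0
```

Call:
servo_tool --plan '[[[1,0,0,0,0,0,0],[1,0,0,0,0,0,0],[1,0,0,0,0,0,0],[1,0,0,0,0,0,0]]]'

```text
t: 25.95
ee_pos: [449.9, 369.8, 88.0]
orientation: [-0.089, 3.14, 0.0]
ft_force: [-1.6, -1.4, 6.4]
width: 47.7
grasp_force: 30.0
```

Run:
```python
from h import *
import json
o=json.load(open('w4.json')); o['ee_pos']=[547,-143.1,269.5]
f=lambda L:[(120+.875*x,60+.874*y) for x,y in L]
print(rect('wrist',f([(174,164),(270,164),(267,290),(177,290)]),148,o))
print(rect('wrist',f([(162,117),(283,117),(279,256),(167,256)]),50,o))
```

```text
(array([ 547., -143.]), np.float64(47.6), np.float64(68.2), -0.083)
(array([ 549.1, -142.7]), np.float64(86.3), np.float64(105.8), -0.079)
```

Call:
servo_tool --plan '[[[1,0,0,0.5,0,0,0],[1,0,0,0.9,0,0,0],[1,0,0,0.9,0,0,0],[1,0,0,0.9,0,0,0],[1,0,0,0.9,0,0,0]]]'

```text
t: 26.37
ee_pos: [449.3, 369.3, 252.7]
orientation: [0.089, -3.139, 0.001]
ft_force: [1.2, 0.8, -0.9]
width: 47.7
grasp_force: 30.0
```

Call:
servo_tool --plan '[[[1,0.1,-0.4,0.7,0,0,-0.16],[1,0.18,-0.8,0.3,0,0,-0.16],[1,0.18,-0.9,0,0,0,-0.16],[1,0.18,-0.9,0,0,0,-0.16],[1,0.18,-0.9,0,0,0,-0.16]]]'

```text
t: 26.78
ee_pos: [482.3, 212.3, 291.8]
orientation: [0.02, 3.141, 0.0]
ft_force: [0.6, 0.0, -0.8]
width: 47.8
grasp_force: 30.0
```

Call:
servo_tool --plan '[[[1,0.18,-0.9,0,0,0,-0.16],[1,0.18,-0.9,0,0,0,-0.16],[1,0.18,-0.9,0,0,0,-0.16],[1,0.18,-0.9,0,0,0,-0.16],[1,0.18,-0.9,0,0,0,-0.16]]]'

```text
t: 27.2
ee_pos: [518.3, 31.9, 291.3]
orientation: [-0.131, -3.138, -0.0]
ft_force: [0.8, 0.5, -1.5]
width: 47.6
grasp_force: 30.0
```

Call:
servo_tool --plan '[[[1,0.18,-0.9,0,0,0,0],[1,0.18,-0.9,0,0,0,0],[1,0.18,-0.9,0,0,0,0],[1,0.18,-0.9,0,0,0,0],[1,0,-0.6,0,0,0,0]]]'

```text
t: 27.62
ee_pos: [548.1, -137.3, 291.3]
orientation: [0.132, 3.138, -0.001]
ft_force: [0.5, 0.5, -1.8]
width: 47.4
grasp_force: 30.0
```

Call:
servo_tool --plan '[[[1,0,-0.22,-0.3,0,0,0],[1,0,0,-0.4,0,0,0],[1,0,0,-0.3,0,0,0],[1,0,0,0,0,0,0],[1,0,0,0,0,0,0]]]'

```text
t: 28.03
ee_pos: [546.7, -142.1, 250.3]
orientation: [-0.129, -3.136, -0.001]
ft_force: [0.2, -0.2, -1.0]
width: 48.1
grasp_force: 30.0
```

Call:
servo_tool --plan '[[[1,0,0,-0.15,0,0,0],[1,0,0,-0.12,0,0,0],[1,0,0,-0.06,0,0,0],[1,0,0,-0.03,0,0,0],[1,0,0,0,0,0,0]]]'

```text
t: 28.45
ee_pos: [547.4, -143.0, 236.9]
orientation: [-0.13, -3.139, -0.0]
ft_force: [-0.2, 0.7, -3.1]
width: 47.7
grasp_force: 30.0
```

Call:
servo_tool --plan '[[[1,0,0,-0.02,0,0,0],[1,0,0,0,0,0,0],[-0.2,0,0,0,0,0,0],[-0.4,0,0,0,0,0,0],[-0.6,0,0,0,0,0,0]]]'

```text
t: 28.87
ee_pos: [547.6, -143.3, 236.6]
orientation: [0.13, 3.138, -0.0]
ft_force: [-0.1, 0.5, -0.1]
width: 62.5
grasp_force: 0.0
```

Call:
servo_tool --plan '[[[-1,0,0,0,0,0,0],[-1,0,0,0.2,0,0,0],[-1,0,0,0.5,0,0,0],[-1,0,0,0.7,0,0,0],[-1,0,0,0.1,0,0,0]]]'

```text
t: 29.28
ee_pos: [549.2, -143.7, 300.9]
orientation: [0.13, 3.133, -0.002]
ft_force: [0.8, -0.4, 1.1]
width: 88.1
grasp_force: 0.0
```

Call:
servo_tool --plan '[[[-1,0,0,0,0,0,0],[-1,0,0,0,0,0,0]]]'

```text
t: 29.45
ee_pos: [547.2, -143.1, 296.4]
orientation: [0.13, 3.138, -0.0]
ft_force: [0.2, 0.2, 0.4]
width: 87.7
grasp_force: 0.0
```

Run:
```python
from h import *
o,im=snap('wrist','w12'); print(o['t'],o['ee_pos'],o['width'],o['qpos'].round(2))
o2,s=snap('side','s12'); o3,c=snap('scene','c12')
q=lambda i,u,v,w=110:cv2.resize(i[v-w:v+w,u-w:u+w],(400,400),interpolation=cv2.INTER_CUBIC)
z=np.hstack([q(s,355,200,65),cv2.resize(im[60:340,0:400],(400,280))[:,:] if 0 else cv2.resize(im[60:330,60:330],(400,400))])
cv2.imwrite('pics/v12.png',z)
```

```text
29.45 [ 547.23904819 -143.13228103  296.40419941] 87.68831851634683 [-0.28  0.34  1.77  0.    1.03 -1.76]
```

View pics/v12.png

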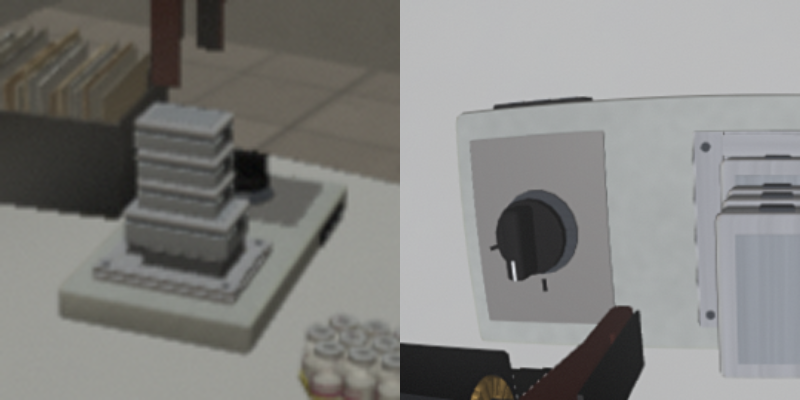

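The side view shows a straight four-tin column on the seated insert. The dial in the right crop is at (530,235), bar along the pocket's x. I'll check the dial axis and the clearance to the file box.

Run:
```python
from h import *
import json
o=readout.get_obs(); o['ee_pos']=np.array([547.4,-143.1,295.5])
P=np.array([547.2,-143]); ph=-.083; ex=np.array([np.cos(ph),np.sin(ph)]); ey=np.array([-ex[1],ex[0]])
A=P-160*ey; print('axis',A)
im=cv2.imread('pics/w12.png')
g=lambda a,b,z:[*(A+a*ex+b*ey),z]
for b in(-6.5,6.5):
  a1,a2=proj('wrist',g(-22,b,82),o),proj('wrist',g(22,b,82),o); cv2.line(im,tuple(a1.astype(int)),tuple(a2.astype(int)),(0,255,0),1)
pts=np.array([proj('wrist',g(25*np.cos(t),25*np.sin(t),58),o) for t in np.linspace(0,6.3,60)]).astype(int); cv2.polylines(im,[pts],True,(0,0,255),1)
pts=np.array([proj('wrist',[*(P+a*ex+b*ey),174],o) for a,b in((-35,-24),(35,-24),(35,24),(-35,24))]).astype(int); cv2.polylines(im,[pts],True,(255,0,0),1)
d=cv2.resize(im[130:290,80:240],(600,600),interpolation=cv2.INTER_CUBIC)[:, :420]
cv2.imwrite('pics/v13.png',np.hstack([d,cv2.resize(im[100:330,240:370],(340,600))]))
o3=json.load(open('w3.json'))
for z in (60,120): print('box corner',atz('wrist',150,238,z,o3).round(),atz('scene',428,285,z).round(), atz('scene',495,280,z).round())
```

```text
axis [ 533.9352424  -302.44919632]
box corner [ 640. -256.   60.] [ 677. -263.   60.] [ 824. -346.   60.]
box corner [ 625. -225.  120.] [ 601. -325.  120.] [ 734. -401.  120.]
```

View pics/v13.png

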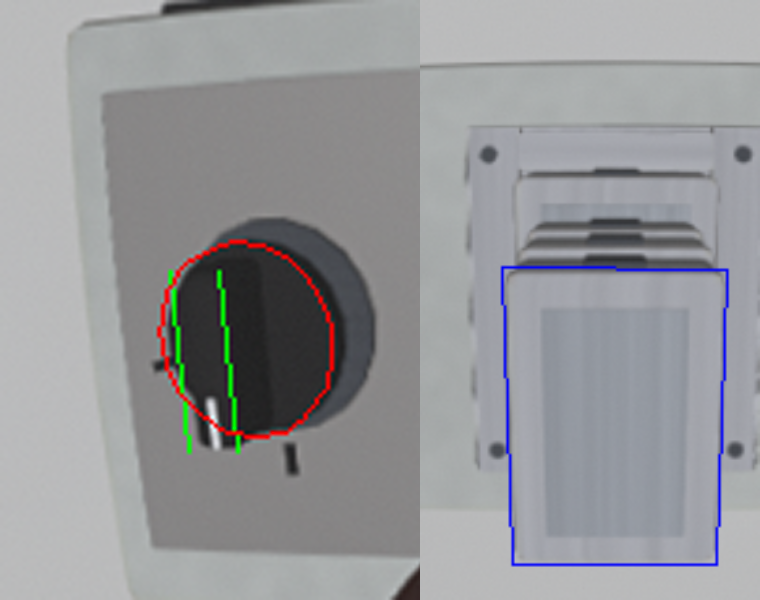

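The column matches its projected outline. Next I'll check the box height and move over the dial to measure it from above.

Run:
```python
from h import *
import json
for u,vb,vt in ((309.5,203,172),(296,201.5,172)):
  b=atz('side',u,vb,0); 
  p,d=ray('side',u,vt); s=np.dot((b-p)[:2],d[:2])/np.dot(d[:2],d[:2]); print(b.round(),(p+s*d).round())
# scene: front lower corner of box (460,335) & top above it
for (u,v) in ((430,315),(460,335)): print(atz('scene',u,v,0).round())
o3=json.load(open('w3.json'))
for z in(70,80,90): print(z,atz('wrist',150,238,z,o3).round(), atz('wrist',10,243,z,o3).round(), atz('scene',430,280,z).round(), atz('scene',490,308,z).round())
```

```text
[ 716. -295.    0.] [ 714. -296.  100.]
[ 760. -293.    0.] [ 756. -295.   96.]
[ 656. -296.    0.]
[ 652. -390.    0.]
70 [ 637. -251.   70.] [ 633. -413.   70.] [ 685. -261.   70.] [ 702. -421.   70.]
80 [ 635. -245.   80.] [ 631. -402.   80.] [ 672. -271.   80.] [ 688. -429.   80.]
90 [ 632. -240.   90.] [ 629. -390.   90.] [ 659. -282.   90.] [ 675. -437.   90.]
```

Call:
servo_tool --plan '[[[-1,-0.08,-0.9,0,0,0,0],[-1,-0.08,-0.9,0,0,0,0],[-1,-0.08,-0.9,0,0,0,0],[-1,-0.1,-0.9,0,0,0,0],[-1,0,-0.38,-0.6,0,0,0]]]'

```text
t: 30.02
ee_pos: [534.8, -307.1, 275.1]
orientation: [0.133, 3.133, -0.007]
ft_force: [1.2, -1.1, 0.5]
width: 87.7
grasp_force: 0.0
```

Call:
servo_tool --plan '[[[-1,0,0,-0.6,0,0,0],[-1,0,0,-0.6,0,0,0],[-1,0,0,0,0,0,0],[-1,0,0,0,0,0,0],[-1,0,0,0,0,0,0]]]'

```text
t: 30.43
ee_pos: [534.1, -302.4, 224.7]
orientation: [0.13, 3.139, -0.0]
ft_force: [0.4, 0.4, -0.1]
width: 87.8
grasp_force: 0.0
```

Run:
```python
from h import *
o,im=snap('wrist','w14'); print(o['ee_pos'])
o['ee_pos']=np.array([533.8,-302.3,223.5])
u,v=proj('wrist',[533.9,-302.4,82],o); print(u,v, proj('wrist',[533.9,-302.4,58],o))
g=cv2.cvtColor(im,cv2.COLOR_BGR2GRAY); 
s=g[int(v)-52:int(v)+54:4,int(u)-52:int(u)+54:3]
print(int(u)-52,int(v)-52); print('\n'.join(' '.join(f'{x:3d}' for x in r) for r in s))
```

```text
[ 534.10598818 -302.35201374  224.71267472]
313.9190919709674 252.31584503276926 [313.95654003 241.98804274]
261 200
162 162 162 162 162 161 162 162 162 162 162 164 142  98  79  83  83  83  83  84  83  80  87 127 159 164 165 166 165 165 165 165 165 166 166 165
161 162 162 161 163 161 161 161 162 163 152  78  82  83  82  85  84  82  79  83  84  83  84  85  82  92 167 164 164 164 165 165 164 164 165 165
161 161 161 161 160 161 160 160 158  84  80  83  84  57  37  41  48  54  56  53  44  36  42  76  82  81  77 129 166 163 164 165 164 164 165 165
161 161 160 161 160 161 161 160  79  84  82  42  46  57  61  58  42  41  42  41  53  59  60  54  36  69  82  83 107 164 164 163 163 163 164 164
160 160 160 159 159 160 163  79  82  73  50  59  58  58  59  34  36  36  35  32  35  49  59  59  59  57  47  83  82 138 164 164 165 165 164 165
159 161 159 160 160 163  83  83  66  50  58  58  56  57  59  40  43  45  44  44  44  42  59  59  58  58  58  41  84  81 156 162 163 163 163 164
159 158 159 159 158 162  84  82  53  58  58  56  55  58  55  42  48  52  53  57  50  41  57  56  57  57  59  57  46  86
[... 2204 characters left out ...]
 154 154 152 153 154 153 153 154 153 153 154 153 149 142 155 154 154 155 154 154 155 154 154 154 155 154 153 155 154 156 155
152 151 153 154 153 153 154 153 153 154 153 153 152 153 152 152 153 153 153 153 153 153 153 153 154 153 154 155 154 154 153 153 155 154 154 155
152 152 153 153 153 153 153 153 153 152 153 152 154 153 153 151 152 153 153 153 153 152 153 152 152 152 153 154 153 155 154 154 154 154 154 153
151 151 152 152 151 151 153 153 151 153 152 152 152 152 151 153 152 153 153 152 152 152 153 152 151 154 153 152 153 153 153 153 152 153 152 153
150 151 152 151 151 153 152 151 150 152 151 152 152 152 152 152 152 152 152 152 153 150 153 152 153 154 153 152 152 152 152 153 154 153 152 152
```

The bar's image columns are about 306–324 and vertical, so the dial is at 0 and centred between the fingers. I'll descend and grip.

Call:
servo_tool --plan '[[[0.2,-0.03,0,0,0,0,0],[0.2,0,0,-0.3,0,0,0],[0.2,0,0,-0.4,0,0,0],[0.2,0,0,-0.4,0,0,0],[0.2,0,0,-0.4,0,0,0]]]'

```text
t: 30.9
ee_pos: [532.8, -302.3, 163.9]
orientation: [0.13, 3.138, -0.001]
ft_force: [-1.3, 0.7, -0.4]
width: 57.6
grasp_force: 0.0
```

Call:
servo_tool --plan '[[[0.2,0,0,-0.3,0,0,0],[0.2,0,0,-0.2,0,0,0],[0.5,0,0,0,0,0,0],[1,0,0,0,0,0,0],[1,0,0,0,0,0,0]]]'

```text
t: 31.32
ee_pos: [533.1, -302.6, 145.0]
orientation: [0.13, 3.138, -0.001]
ft_force: [-0.4, 0.1, 0.4]
width: 24.8
grasp_force: 0.0
```

Call:
servo_tool --plan '[[[1,0,0,0,0,0,0],[1,0,0,0,0,0,0],[1,0,0,0,0,0,0],[1,0,0,0,0,0,0],[1,0,0,0,0,0,0]]]'

```text
t: 31.73
ee_pos: [533.0, -302.3, 144.8]
orientation: [0.13, 3.138, -0.0]
ft_force: [1.7, 2.4, 2.3]
width: 12.5
grasp_force: 30.0
```

Call:
servo_tool --plan '[[[1,0,0,-0.07,0,0,0],[1,0,0,-0.07,0,0,0],[1,0,0,-0.07,0,0,0],[1,0,0,0,0,0,0],[1,0,0,0,0,0,0]]]'

```text
t: 32.15
ee_pos: [533.1, -302.4, 137.0]
orientation: [0.13, 3.138, -0.0]
ft_force: [-0.8, 5.9, 14.6]
width: 12.6
grasp_force: 30.0
```

Call:
servo_tool --plan '[[[1,0,0,0,0,0,-0.8],[1,0,0,0,0,0,-0.8],[1,0,0,0,0,0,-0.8],[1,0,0,0,0,0,0]]]'

```text
t: 32.48
ee_pos: [533.2, -302.1, 137.0]
orientation: [0.464, 3.106, 0.001]
ft_force: [-0.2, 7.8, 14.6]
width: 13.3
grasp_force: 30.0
```

Call:
servo_tool --plan '[[[1,0,0,0,0,0,-0.8],[1,0,0,0,0,0,-0.6],[1,0,0,0,0,0,0]]]'

```text
t: 32.73
ee_pos: [533.2, -301.9, 137.0]
orientation: [0.651, 3.072, 0.001]
ft_force: [0.9, 7.8, 15.7]
width: 12.7
grasp_force: 30.0
```

Run:
```python
from h import *
o=readout.get_obs(); print(o['moment'],o['ft_force'],o['width'])
```

```text
[ 1.5622573  -0.13321772 -0.01623204] [ 0.93738956  7.80303793 15.66208532] 12.74885585940919
```

Call:
servo_tool --plan '[[[1,0,0,0,0,0,-1],[1,0,0,0,0,0,-1],[1,0,0,0,0,0,-1],[1,0,0,0,0,0,-1],[1,0,0,0,0,0,-1]]]'

```text
t: 33.15
ee_pos: [533.6, -301.4, 137.0]
orientation: [1.303, 2.857, 0.003]
ft_force: [3.3, 11.0, 14.6]
width: 12.7
grasp_force: 30.0
```

Call:
servo_tool --plan '[[[1,0,0,0,0,0,-1],[1,0,0,0,0,0,-1],[1,0,0,0,0,0,-1],[1,0,0,0,0,0,-1],[1,0,0,0,0,0,-1]]]'

```text
t: 33.57
ee_pos: [534.2, -301.1, 137.1]
orientation: [1.891, 2.507, 0.005]
ft_force: [5.2, 12.8, 13.5]
width: 13.1
grasp_force: 30.0
```

Call:
servo_tool --plan '[[[1,0,0,0,0,0,-0.8],[1,0,0,0,0,0,0],[1,0,0,0,0,0,0]]]'

```text
t: 33.82
ee_pos: [534.2, -301.0, 137.0]
orientation: [1.972, 2.444, 0.005]
ft_force: [5.8, 13.4, 13.1]
width: 12.5
grasp_force: 30.0
```

Run:
```python
from h import *
o=readout.get_obs(); print(o['moment'],o['ft_force'],o['width'],R.from_rotvec(o['orientation']).as_matrix()[:,1])
```

```text
[ 2.45992796 -0.99154662 -0.04777142] [ 5.77302099 13.44164156 13.11275111] 12.513034482991722 [0.97746914 0.21105284 0.00328428]
```

Call:
servo_tool --plan '[[[1,0,0,0.1,0,0,0],[1,0,0,0.11,0,0,0],[1,0,0,0,0,0,0],[0.5,0,0,0,0,0,0],[0.3,0,0,0,0,0,0]]]'

```text
t: 34.23
ee_pos: [532.4, -302.4, 143.8]
orientation: [-1.971, -2.446, 0.001]
ft_force: [-0.2, 0.1, 0.0]
width: 22.7
grasp_force: 0.0
```

Call:
servo_tool --plan '[[[0.3,0,0,0,0,0,0],[0.3,0,0,0.2,0,0,0],[0.3,0,0,0.5,0,0,0],[0.3,0,0,0.8,0,0,0],[0.3,0,0,0.8,0,0,0]]]'

```text
t: 34.65
ee_pos: [531.6, -302.4, 236.5]
orientation: [-1.971, -2.443, 0.001]
ft_force: [0.8, 0.4, 0.8]
width: 30.9
grasp_force: 0.0
```

Call:
servo_tool --plan '[[[0.3,0,0,0.5,0,0,0],[0.3,0,0,0,0,0,0],[0.3,0,0,0,0,0,0],[0.3,0,0,0,0,0,0]]]'

```text
t: 34.98
ee_pos: [531.9, -302.3, 255.5]
orientation: [-1.971, -2.444, 0.001]
ft_force: [-0.2, -0.2, -0.1]
width: 30.8
grasp_force: 0.0
```

Run:
```python
from h import *
o,im=snap('wrist','w15'); print(o['t'],o['ee_pos'],o['width'],o['qpos'].round(2))
c=np.array([533,-302.4,82]); u,v=proj('wrist',c,o)
g=cv2.cvtColor(im,cv2.COLOR_BGR2GRAY); print(u,v)
s=g[int(v)-40:int(v)+42:5,int(u)-40:int(u)+42:5]
print('\n'.join(' '.join(f'{x:3d}' for x in r) for r in s))
# bright pointer mark near dial
w=np.argwhere(g[int(v)-45:int(v)+45,int(u)-45:int(u)+45]>195)
q=np.array([atz('wrist',b+int(u)-45,a+int(v)-45,82,o)[:2] for a,b in w]); print(len(q), q.mean(0) if len(q) else '')
# column: compare side/scene views before/after
for n,b in(('side','s12'),('scene','c12')):
  a=cv2.imread(f'pics/{b}.png').astype(int); _,i=snap(n,n+'15'); uu,vv=proj(n,[547,-143,120]).astype(int)
  print(n,uu,vv,np.abs(a-i)[vv-22:vv+30,uu-22:uu+22].max(2).mean(), (np.abs(a-i)[vv-22:vv+30,uu-22:uu+22].max(2)>25).sum())
```

```text
34.9833 [ 531.88839917 -302.26442085  255.47641971] 30.82729775921451 [-0.54  0.46  1.69 -0.    0.99 -0.75]
317.0975108320111 238.46974363664427
170 170 168 170 118  86  88  76  55  61  88  85  85 169 168 168 168
168 168 168  95  88  49  63  62  56  55  63  51  79  88 167 167 167
167 167 150  86  52  61  60  38  41  40  47  58  60  77  85 167 166
167 167  85  45  59  60  59  48  55  59  41  60  58  57  85 167 165
166 169  87  60  59  59  58  47  56  57  42  56  56  55  51 119 166
165 163  71  59  57  57  56  47  56  55  39  56  56  55  54  90 164
164 166  63  57  58  55  55  46  54  55  37  54  55  52  55  94 164
164 165  66  56  57  55  55  47  52  53  40  55  53  52  53 130 165
161 163  91  56  55  56  53  47  53  52  41  53  51  53  49 166  73
161 162 165  51  55  53  53  48  53  53  37  52  52  52 108 164 163
161 162 161 163  54  53  52  46  50  51  39  52  50  50 163 162 161
159 160 161 161 128  53  53  48 133  45  38  51  47 165 162 162 162
161 160 160 161 161 162  72  46 132  45  37 159 161 161 162 161 160
158 159 160 159 159 158 160  41 134  44  96 159 160 161 161 161 161
139 160 158 158 159 159 160 161  42 163 160 159 159 159 161  91  41
 49 168 156 158 157 159 158 159 115 157 158 159 158 159 102  44  49
 43 205 195 200 179 157 157 157 158 159 158 158 157 159  99  39  49
130 [ 525.01881848 -332.66051629]
side 350 192 2.347902097902098 28
scene 355 259 8.446241258741258 101
```

```bash
python3 -c "
from workcell import close_job
print(close_job())"
```

```text
the job is handed in; nothing more can be done
None
```

I handed the job in after about 35 s of robot time: the insert is seated, all four tins on the table (one large, three small) stand in one column on it, and the dial is turned to about 1.27 rad and released; I haven't seen the judge's result.

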